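# Latch the upper post into the instrument stand

### The job

Take from the rack the square post that has the spring latch button, and with the button squeezed flush start it into the white stand's column, button on the side of the column's window. When the column's mouth itself holds the button in, let go, take the post again by its top, and push it fully home so that the button pops out through the window. Leave everything else where it is.

Things in the scene. Friction and masses are not known exactly. Their poses are not given: they have to be found in the camera images.
- post: The square steel post with the spring button: 24 x 24 mm, 162 mm long, about 0.24 kg, standing upright in one of the rack's three wells (its foot 10 mm above the table). Origin at the centre of its underside, z up along the post, x out of the face with the button. The lowest 6 mm is a narrower foot, 20 x 20 mm. Black cap on top, flat.
- post_top (a point): Centre of the post's flat top, 162 mm above its underside.
- latch (a joint): How far the spring button is pressed in, m: 0 = fully out, its face 8 mm proud of the post's +x face; 0.008 = flush; at most 0.0095. Spring: 2.5 N out, 6 N flush. The button is an upright aluminium bar, 12 mm wide, 30 mm tall, square ends, from 87 to 117 mm above the post's underside; it moves in straight wherever pressed.
- latch_face (a point): Centre of the button's outer face, 102 mm above the post's underside, 20 mm from the post's axis when out. The button's upper part can be pinched flush between a finger on it and one on the opposite face, its lower part left free below the fingertips to enter the column.
- stand: The stand, fixed: 120 x 120 x 12 mm aluminium base plate with an upright square white column in its middle, 34 mm outside, bore 26 x 26 mm, walls 4 mm. Origin under the plate's centre at table height, z up, x towards the side with the window.
- stand_floor (a point): Centre of the bore's floor, 12 mm above the table. The post's underside rests here when home; its top then stands 28 mm above the mouth.
- stand_mouth (a point): Centre of the column's mouth, 134 mm above the bore's floor. Its top 4 mm flare to about 30 mm wide; below are 10 mm of closed bore, then the window. With the button's lower end well in the closed bore (post's underside 6 to 40 mm above the floor) the column holds it in, and spring and friction keep the released post from sliding; pushing it on takes 5 to 9 N.
- stand_window (a point): Centre, on the outer face, of the column's only window: 16 mm wide and 36 mm tall, in its +x wall, from 84 to 120 mm above the bore's floor.
- rack: Grey rack, fixed: block 80 x 230 x 45 mm with three square wells, 27 mm wide and 35 mm deep, in a row along its y at -75, 0 and 75 mm; origin under its centre. Which post stands in which well varies; the button faces the rack's +x.
- plain_post: Bystander in the rack: same square post, 24 x 24 x 162 mm, without button. Origin under its foot.
- round_post: Bystander in the rack: round steel post, 22 mm thick, 138 mm tall with a black head of 28 mm. Origin under its foot.
- driver: Bystander: screwdriver lying on the mat, 180 mm. Origin under its middle.
- spanner: Bystander: spanner lying on the mat, 160 mm.
- solvent: Bystander: amber bottle, 56 mm thick, 120 mm tall, standing.
- objective: Bystander: dark lens barrel, 44 mm thick, 62 mm tall, standing.
- dish: Bystander: white dish, 90 mm wide, 25 mm tall.

How it is judged:
By the outcome, as a careful person would: the job done as asked, in the order asked, and still so for the second after the job is handed in, with the robot touching nothing.
It also fails if it takes over 56 s, if anything falls off the work surface, if the arm or the gripper's body presses on something with over 40 N, if the wrist force passes 120 N, or if a joint passes its speed limit or range.

### The arm

A 6-joint arm with a two-finger parallel gripper is mounted at the origin on the work surface. World frame = base frame: x ahead of the robot, y to its left, z up, the work surface at z = 0. Lengths are in m, angles in rad, forces in N, time in s.
With the tool pointing down it reaches from about 0.275 to 0.725 m from the base axis. Payload 5.6 kg.
Tool frame: the origin (TCP) lies at the very end of the fingers, on their centre line; the grasp point (between the pads) lies 19 mm behind it; z points along the fingers, y is the direction in which the jaws open and shut (so a half turn about z gives the same grasp; the last joint's range is limited). The gripper opens to 85 mm and grips with 20 to 120 N. Pads are 22 mm wide; open, the fingers measure 114 mm over their backs; the gripper's body (76 mm by 85 mm) begins 54 mm behind the grasp point. The pads swing forward as they close: fully open they stand 13 mm farther back than shut.
Start: joints at [0.285, 0.255, 0.108, 0, -1.424, -0.285], TCP at [0.55, 0, 0.231] pointing down, gripper open.
Joint ranges: [-2.95, 2.95], [-1.21, 1.97], [-1.09, 1.5], [-2.87, 1.71], [-2.94, -0.07], [-3.05, 3.05]. Speed limits (rad/s): [2.57, 2.57, 3.14, 3.14, 3.14, 3.14].

### API

Orientations are given as a unit quaternion [w, x, y, z].
In Python, from rig import env gives the robot as it stands. The module is installed in compiled form; this text tells all that it offers.
- The arm moves only by the shell command python3 -m handwheel 'ROWS' [OPENING]. ROWS is JSON, a list of rows, each a list of 4 numbers: the shift along the world's x, y, z in cm, then the turn about the world's z in degrees. A call has 1 to 5 rows; each row shifts and turns the pose as measured when the row begins; what a row does not reach is not made up. A row lasts 1/8 s, in which the tool goes at most 62.5 mm and 10.7 degrees, less where a joint would pass 70% of its speed; a pose out of reach is approached as far as the arm can. A call is refused whole if a number of a shift passes 6.25 or a number of a turn 10.7, either way. A call with a gripper value outside its range is refused whole. OPENING is the finger opening in cm, from 0 to 8.54, set as the call begins (- or left out, the last holds). The fingers move at their own pace and stop on an object; the grip force is fixed at half the most. Time passes only in rows, so rows that do not move let the fingers close. It gives the time, the measured TCP pose, the force and the opening at its end, in the units of the state.
- env.sense(): the state, without advancing time (a new reading comes with each control period).
- env.read_camera(name): name is "scene" or "side" or "wrist"; returns the picture (420x560x3 uint8, red, green, blue); there is no depth.
- env.camera_model(name): a dict with "fx", "fy", "cx", "cy" (pixels), "R" (3x3) and "t" (3): a world point X has camera coordinates R X + t. Camera axes: x right, y down, z forward; pixel columns grow to the right and rows downward; lengths in m; the calibration is good to about 2 mm. The wrist camera is an equidistant fisheye: a pixel r from the principal point sees the ray r / f radians off the axis. A picture is of the moment at which its call begins: read the wrist's pose just before it. camera_model takes no time and is no camera call; for the wrist camera it gives the pose at the moment of the call.
- env.hand_in(): hands the job in, once; it reports no verdict.
Trained networks look in the newest picture that a camera, given by its name, has taken for a name from the list of things; names that differ only in an ending like _2 or _b are one class to them, and where a whole thing is asked for, a point or a joint stands for the part that bears it (a point fixed in the world has none). Each returns a list of dicts, best first, with "confidence" (0 to 1); they miss things now and then, are a little off and sometimes report something else, mostly with a low value. They report only what shows in the picture. A call takes as long as a camera call.
- env.recognise(camera, query): "at" ([x, y, z] in m, in the coordinates of the camera as it stood for that picture, good to about 4 mm: the middle of the surface that is visible of it).
- env.outline_of(camera, query): "region" (420x560 bool, what is visible of it).
The state is a dict: "time_s": time; "joints": joint angles; "dq": joint speeds; "joint_torque": joint torques, N m; "tcp_pos": TCP position; "eef_rot": TCP orientation; "force": force on the tool from outside, world axes, zero at the start; "moment": the same for the moment, N m; "width": finger opening in m.
Only numpy, scipy, OpenCV 4.12 (cv2) and the standard library are available. Lean on these libraries where they do the work, as an engineer would, in place of code of your own. Each camera call takes 0.05 s, during which the arm holds its last target.

## Working session

There is one attempt and no reset: what is moved stays moved. The work goes in short steps, Python scripts to look and compute and a shell command to move; the robot and the scene stay as the last step left them, time stands still between calls to the robot, and variables do not carry over. Pictures are saved under pics/ and viewed, and the job is handed in when it is done.

```bash
mkdir -p pics
cat > h.py <<'E'
from rig import env
import numpy as np, cv2
def save(name,fn):
    im=env.read_camera(name); cv2.imwrite('pics/'+fn,im[:,:,::-1]); return im
def model(n):
    m=env.camera_model(n); return m,np.array(m['R']),np.array(m['t'])
def toworld(n,p):
    m,R,t=model(n); return R.T@(np.array(p)-t)
def ray(n,u,v):
    m,R,t=model(n); x=(u-m['cx'])/m['fx'];y=(v-m['cy'])/m['fy']
    if n=='wrist':
        r=np.hypot(x,y); d=np.array([np.sin(r)*x/r,np.sin(r)*y/r,np.cos(r)]) if r>0 else np.array([0,0,1.])
    else: d=np.array([x,y,1.]); d/=np.linalg.norm(d)
    return -R.T@t, R.T@d
def proj(n,X):
    m,R,t=model(n); c=R@np.array(X)+t
    if n=='wrist':
        th=np.arctan2(np.hypot(c[0],c[1]),c[2]); q=c[:2]/np.hypot(c[0],c[1])*th
    else: q=c[:2]/c[2]
    return q*[m['fx'],m['fy']]+[m['cx'],m['cy']]
def tri(rs):
    A=np.zeros((3,3));b=np.zeros(3)
    for o,d in rs:
        P=np.eye(3)-np.outer(d,d);A+=P;b+=P@o
    X=np.linalg.solve(A,b); return X,[np.linalg.norm((np.eye(3)-np.outer(d,d))@(X-o)) for o,d in rs]
E
python3 - <<'E'
from h import *
for n in ['scene','side','wrist']:
    save(n,n+'0.png'); m,R,t=model(n); print(n,m['fx'],-R.T@t, R[2])
    for q in ['latch_face','post','stand','rack','plain_post']:
        if n=='wrist' and q=='plain_post': continue
        for r in env.recognise(n,q)[:2]: print(q,r['confidence'],np.round(toworld(n,r['at']),4))
s=env.sense();print(s['time_s'],s['tcp_pos'],s['eef_rot'],s['width'])
E
```

```text
scene 486.2407191033388 [ 1.62177863 -0.57009514  1.05181743] [-0.70772604  0.36616118 -0.60419355]
latch_face 0.21 [ 0.3789 -0.4339  0.0158]
post 0.7 [ 0.5938 -0.3045  0.12  ]
stand 0.75 [0.4978 0.176  0.0123]
stand 0.69 [ 0.4251 -0.0078  0.0438]
rack 0.94 [ 0.6171 -0.2409  0.0422]
side 416.05945504573367 [0.09796375 0.86546256 0.72246967] [ 0.36810764 -0.76669507 -0.52599946]
latch_face 0.44 [ 0.5608 -0.1708  0.0443]
post 0.73 [ 0.5754 -0.2919  0.1109]
post 0.71 [0.4757 0.1998 0.0075]
stand 0.94 [0.4749 0.1983 0.0127]
stand 0.62 [ 0.3899 -0.4525  0.017 ]
rack 0.72 [ 0.5615 -0.1722  0.0432]
plain_post 0.65 [0.6892 0.4124 0.0627]
plain_post 0.56 [ 0.5833 -0.1408  0.1136]
wrist 325.19226210127806 [ 0.54904836 -0.08164147  0.37382937] [ 2.76696205e-04  3.20829950e-01 -9.47136773e-01]
stand 0.85 [0.4878 0.1714 0.0126]
rack 0.61 [ 0.5764 -0.1326  0.0432]
0.85 [5.49999249e-01 2.66316895e-05 2.31308566e-01] [ 2.63006371e-05 -7.07103829e-01  7.07109733e-01 -9.76739651e-06] 0.08550234382554345
```

View pics/scene0.png

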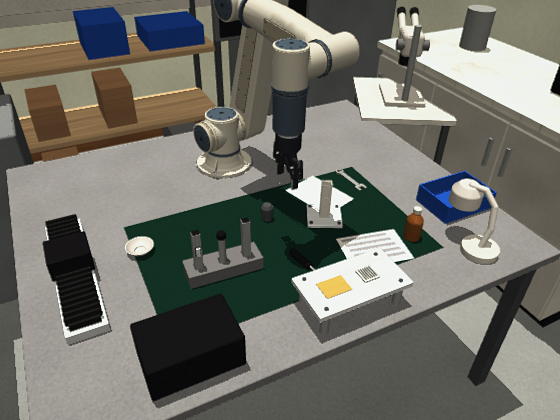

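View pics/side0.png

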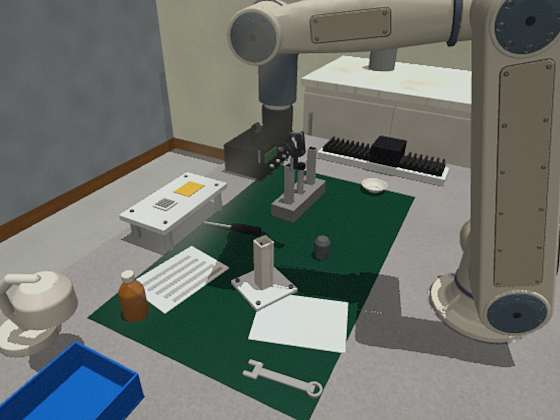

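View pics/wrist0.png

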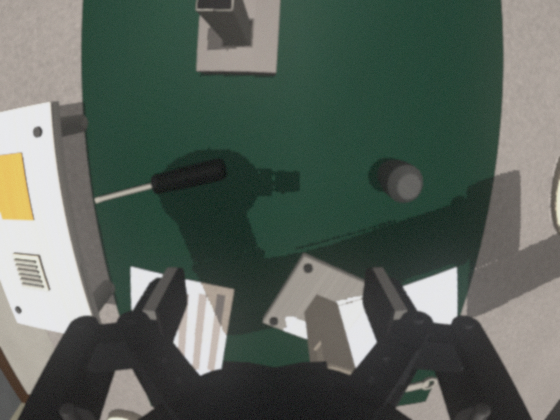

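Run:
```python
import cv2
a=cv2.imread('pics/scene0.png');b=cv2.imread('pics/side0.png')
cv2.imwrite('pics/z1.png',cv2.resize(a[200:290,170:280],None,fx=6,fy=6,interpolation=cv2.INTER_CUBIC))
cv2.imwrite('pics/z2.png',cv2.resize(a[165:235,280:370],None,fx=7,fy=7,interpolation=cv2.INTER_CUBIC))
cv2.imwrite('pics/z3.png',cv2.resize(b[225:315,220:310],None,fx=6,fy=6,interpolation=cv2.INTER_CUBIC))
cv2.imwrite('pics/z4.png',cv2.resize(b[130:225,260:350],None,fx=6,fy=6,interpolation=cv2.INTER_CUBIC))
```

```text
(no output)
```

View pics/z1.png

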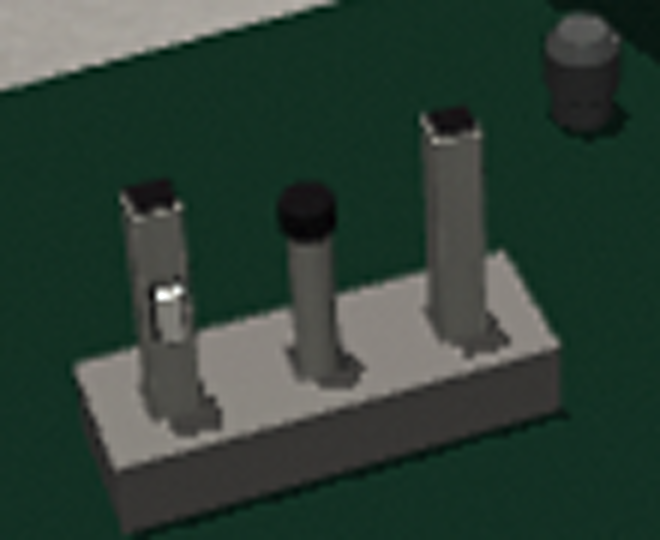

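View pics/z2.png

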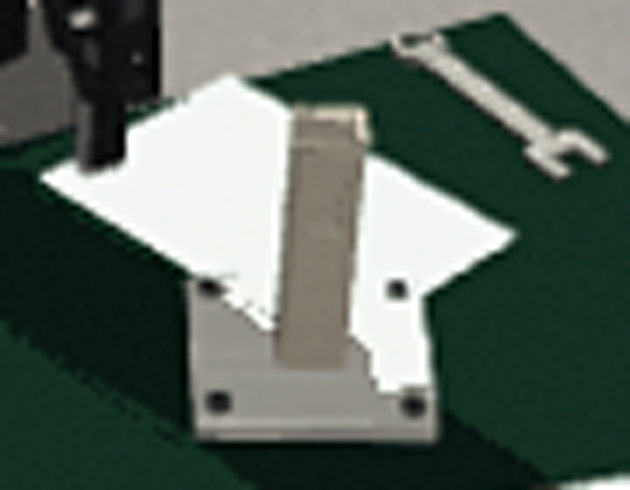

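View pics/z3.png

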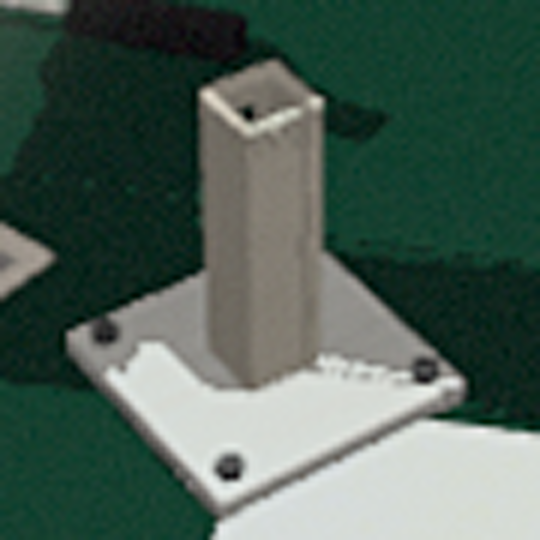

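View pics/z4.png

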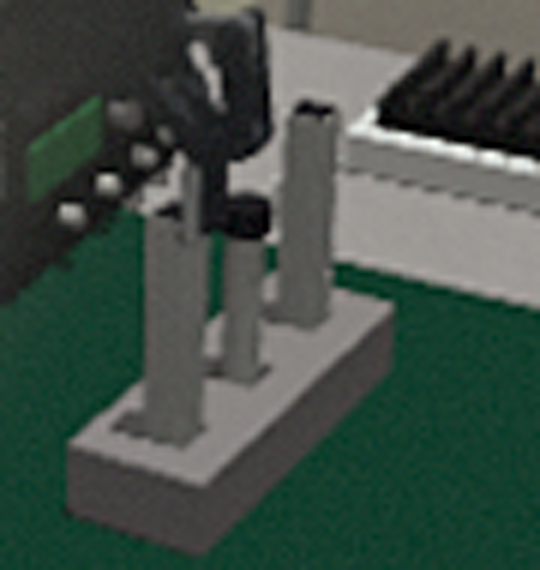

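```bash
python3 -m handwheel '[[-1,2,2.5,0],[-1,3,2.5,0],[-1,3,2,0],[0,0,0,0]]'
python3 - <<'E'
from h import *
save('wrist','w1.png');m,R,t=model('wrist');np.savez('w1.npz',R=R,t=t);print(-R.T@t,m)
E
python3 -m handwheel '[[0,4,0,0],[0,4,0,0],[0,2,0,0],[0,0,0,0]]'
python3 - <<'E'
from h import *
save('wrist','w2.png');m,R,t=model('wrist');np.savez('w2.npz',R=R,t=t);print(-R.T@t)
E
```

```text
time_s: 1.35
tcp_pos: [0.5187, 0.0817, 0.3028]
eef_rot: [-0.0, -0.707, 0.708, 0.0]
force: [-0.1, -1.3, -0.5]
width: 0.0853
[ 0.51782036 -0.00070516  0.44431537] {'fx': 325.19226210127806, 'fy': 325.19226210127806, 'cx': 274.4589806774972, 'cy': 206.70642246998167, 'R': array([[-0.99999083,  0.00299385,  0.00306232],
       [ 0.00381695,  0.94731636,  0.32027666],
       [-0.00194212,  0.32028541, -0.9473191 ]]), 't': array([ 0.51645709, -0.14361232,  0.42213996])}
time_s: 1.9
tcp_pos: [0.5184, 0.1804, 0.2985]
eef_rot: [-0.004, -0.705, 0.709, 0.001]
force: [0.2, -0.6, -0.4]
width: 0.0856
[0.51803749 0.09864425 0.44142462]
```

View pics/w1.png

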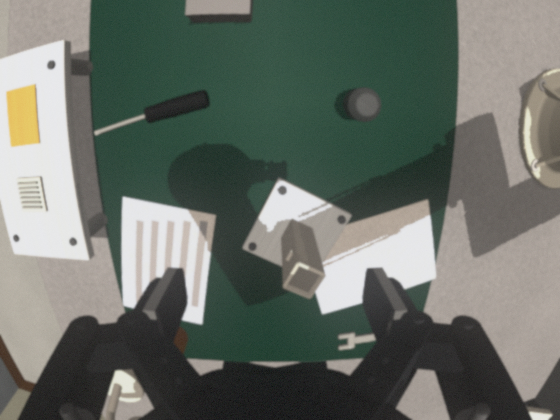

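View pics/w2.png

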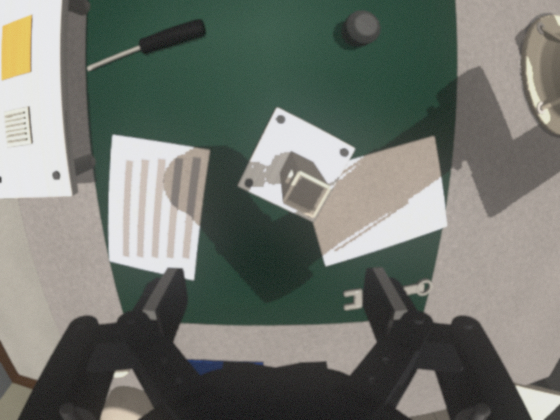

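Run:
```python
import cv2
a=cv2.imread('pics/w1.png');b=cv2.imread('pics/w2.png')
f=lambda i:cv2.resize(i,None,fx=6,fy=6,interpolation=cv2.INTER_CUBIC)
cv2.imwrite('pics/z5.png',f(a[205:305,260:360]));cv2.imwrite('pics/z6.png',f(b[140:225,240:360]))
```

```text
(no output)
```

View pics/z5.png

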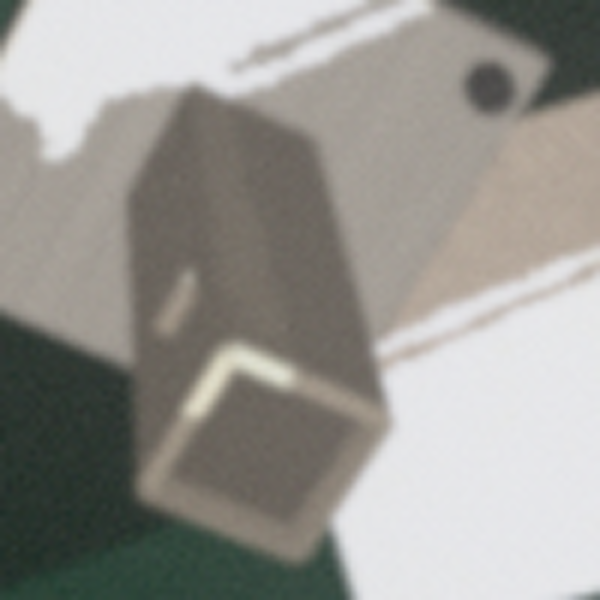

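View pics/z6.png

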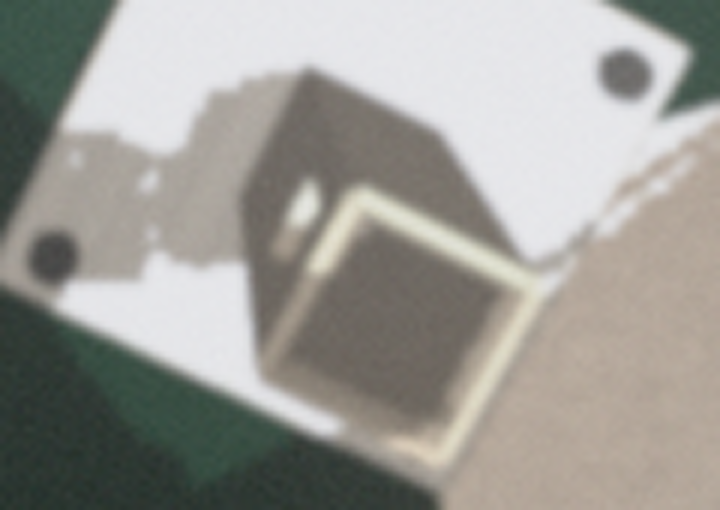

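```bash
cat >> h.py <<'E'
class Cam:
    def __init__(s,n,f=None):
        m=env.camera_model(n);s.m=m;s.n=n
        if f: z=np.load(f);s.R,s.t=z['R'],z['t']
        else: s.R,s.t=np.array(m['R']),np.array(m['t'])
    def proj(s,X):
        c=s.R@np.array(X)+s.t;m=s.m
        if s.n=='wrist':
            h=np.hypot(c[0],c[1]);q=c[:2]/h*np.arctan2(h,c[2])
        else:q=c[:2]/c[2]
        return q*[m['fx'],m['fy']]+[m['cx'],m['cy']]
def crop(u,v,x0,y0,k): return ((u+.5)/k-.5+x0,(v+.5)/k-.5+y0)
E
python3 - <<'E'
from h import *
from scipy.optimize import least_squares
c1=Cam('wrist','w1.npz');c2=Cam('wrist','w2.npz')
P1=[crop(*p,260,205,6) for p in [(232,347),(390,420),(305,562),(138,490)]]
P2=[crop(*p,240,140,6) for p in [(360,187),(545,285),(435,465),(262,375)]]
# corner order: image up ~ -y, right ~ -x
def corners(x,y,z,yaw,h=.017):
    c,s=np.cos(yaw),np.sin(yaw)
    return [(x+c*a-s*b,y+s*a+c*b,z) for a,b in [(h,-h),(-h,-h),(-h,h),(h,h)]]
def res(p,cs=((c1,P1),(c2,P2))):
    r=[]
    for c,P in cs:
        for X,q in zip(corners(*p),P): r+=list(c.proj(X)-q)
    return r
s=least_squares(res,[.49,.19,.146,-.5]);print(s.x,np.degrees(s.x[3]),np.round(s.fun,1))
for cs in (((c1,P1),),((c2,P2),)):
    q=least_squares(lambda p:res([p[0],p[1],.146,p[2]],cs),[.49,.19,-.5]);print(q.x,np.degrees(q.x[2]))
# plate & other checks
x,y,_,yaw=s.x
for n in('scene','side'):
    c=Cam(n); print(n,[np.round(c.proj(X),1) for X in corners(x,y,.146,yaw)],[np.round(c.proj(X),1) for X in corners(x,y,.012,yaw,.06)])
print('w1plate',[np.round(c1.proj(X),1) for X in corners(x,y,.012,yaw,.06)])
print('w2plate',[np.round(c2.proj(X),1) for X in corners(x,y,.012,yaw,.06)])
E
```

```text
[ 0.48541333  0.18668913  0.1419137  -0.4858432 ] -27.836764994137763 [-0.2  0.   0.6  0.2 -1.  -0.4  0.2  0.2 -0.   0.4 -0.1  0.2  1.  -0.3
 -0.5 -0.4]
[ 0.48573369  0.18417275 -0.47685581] -27.321825073884128
[ 0.48593992  0.18551797 -0.49215075] -28.198160751887205
scene [array([321.3, 184.7]), array([320.8, 179.1]), array([330.9, 179.3]), array([331.5, 185. ])] [array([306.6, 223.9]), array([305.9, 203.1]), array([339.1, 204.1]), array([341.7, 224.9])]
side [array([265.2, 234.8]), array([273.2, 241.9]), array([260.8, 246.9]), array([253. , 239.6])] [array([270.2, 262.7]), array([297.2, 288.6]), array([255.8, 308.7]), array([230.5, 279.9])]
w1plate [array([279.1, 179.1]), array([352.2, 217. ]), array([311. , 280.9]), array([241.2, 249.2])]
w2plate [array([277.7, 107. ]), array([356. , 149.6]), array([313.4, 223.3]), array([237.2, 185.9])]
```

```bash
python3 -m handwheel '[[1,-6,1,0],[1,-6,1,0],[1,-6,0,0],[1,-6,0,0],[1,-6,0,0]]';python3 -m handwheel '[[1,-4,0,0],[0,-3,0,0],[0,0,0,0],[0,0,0,0]]'
python3 - <<'E'
from h import *
save('wrist','w3.png');m,R,t=model('wrist');np.savez('w3.npz',R=R,t=t);print(-R.T@t)
E
```

```text
time_s: 2.58
tcp_pos: [0.5664, -0.1281, 0.3186]
eef_rot: [-0.005, -0.706, 0.709, 0.001]
force: [1.0, -0.0, -0.2]
width: 0.0851
time_s: 3.08
tcp_pos: [0.5733, -0.2096, 0.3174]
eef_rot: [-0.007, -0.701, 0.713, 0.002]
force: [-0.1, 0.2, -0.4]
width: 0.0855
[ 0.57277445 -0.29010357  0.46062376]
```

View pics/w3.png

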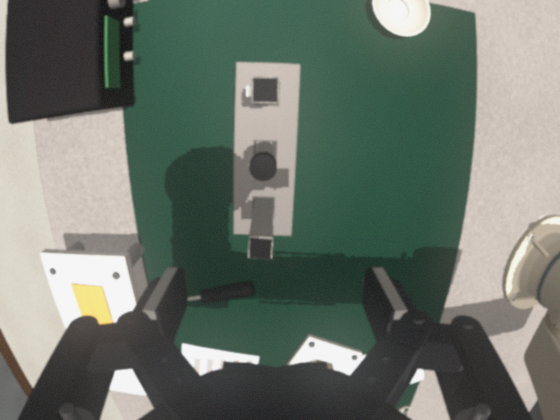

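```bash
python3 -m handwheel '[[0,-4,0,0],[0.5,-4,0,0],[0,0,0,0],[0,0,0,0]]'
python3 - <<'E'
from h import *
save('wrist','w4.png');m,R,t=model('wrist');np.savez('w4.npz',R=R,t=t);print(-R.T@t)
a=cv2.imread('pics/w3.png');b=cv2.imread('pics/w4.png')
f=lambda i:cv2.resize(i,None,fx=6,fy=6,interpolation=cv2.INTER_CUBIC)
cv2.imwrite('pics/z7.png',f(a[55:115,225:310]))
for r in env.recognise('wrist','post')[:2]: print(r, proj('wrist',toworld('wrist',r['at'])))
E
```

```text
time_s: 3.62
tcp_pos: [0.5787, -0.2879, 0.3188]
eef_rot: [-0.006, -0.704, 0.711, 0.001]
force: [-0.1, -0.4, 0.2]
width: 0.0852
[ 0.57839914 -0.36843202  0.46176209]
{'at': [-0.0017, -0.0373, 0.2949], 'confidence': 0.84} [272.59427821 165.79265651]
```

View pics/w4.png

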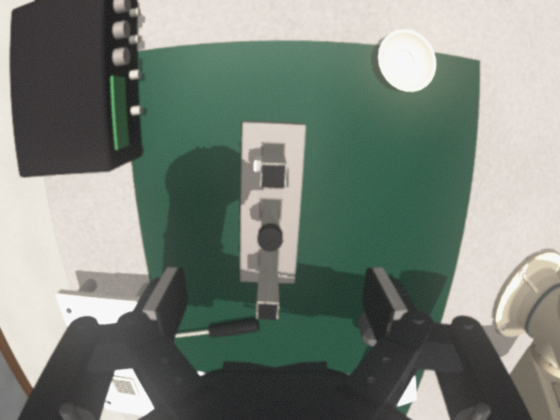

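View pics/z7.png

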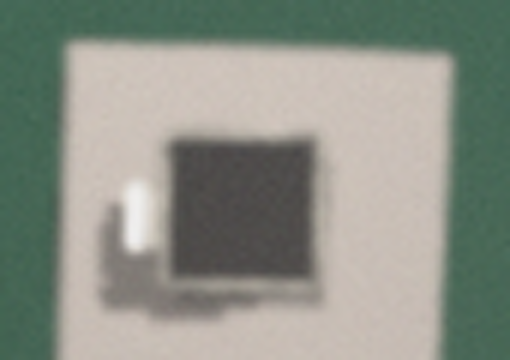

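Run:
```python
from h import *
b=cv2.imread('pics/w4.png')
cv2.imwrite('pics/z8.png',cv2.resize(b[110:200,225:320],None,fx=6,fy=6,interpolation=cv2.INTER_CUBIC))
```

```text
(no output)
```

View pics/z8.png

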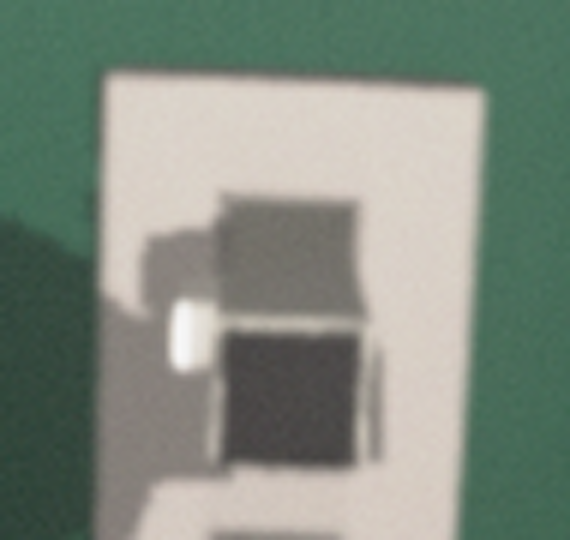

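Run:
```python
from h import *
from scipy.optimize import least_squares
c1=Cam('wrist','w3.npz');c2=Cam('wrist','w4.npz')
P1=[crop(*p,225,55,6) for p in [(164,135),(318,136),(319,283),(164,283)]]
P2=[crop(*p,225,110,6) for p in [(215,318),(367,322),(365,467),(209,465)]]
def corners(x,y,z,yaw,h=.012,k=None):
    k=k or h
    c,s=np.cos(yaw),np.sin(yaw)
    return [(x+c*a-s*b,y+s*a+c*b,z) for a,b in [(h,-k),(-h,-k),(-h,k),(h,k)]]
def res(p,cs=((c1,P1),(c2,P2))):
    r=[]
    for c,P in cs:
        for X,q in zip(corners(*p),P): r+=list(c.proj(X)-q)
    return r
s=least_squares(res,[.58,-.3,.172,0]);print('free',s.x,np.degrees(s.x[3]),np.round(s.fun,1))
for cs in (((c1,P1),),((c2,P2),)):
    q=least_squares(lambda p:res([p[0],p[1],.172,p[2]],cs),[.58,-.3,0]);print(q.x,np.degrees(q.x[2]))
R1=[(236.5,62),(300,64),(292,237),(233.5,233)]; R2=[crop(105,72,225,110,6),crop(487,90,225,110,6),(296,283),(239.5,281)]
def rr(p):
    r=[]
    for c,P in ((c1,R1),(c2,R2)):
        for X,q in zip(corners(p[0],p[1],p[3],p[2],.04,.115),P): r+=list(c.proj(X)-q)
    return r
q=least_squares(rr,[.58,-.23,0,.045]);print('rack',q.x,np.degrees(q.x[2]),np.round(q.fun,1))
x,y,yaw,_=q.x;print('well',x+.075*np.sin(yaw),y-.075*np.cos(yaw))
for n in('scene','side'):
    c=Cam(n); print(n,[np.round(c.proj(X),1) for X in corners(*s.x)])
st=env.sense();q=st['eef_rot'];from scipy.spatial.transform import Rotation as Ro
print(np.round(Ro.from_quat(np.r_[q[1:],q[0]]).as_matrix(),4))
```

```text
free [ 0.5776824  -0.30205771  0.1672624  -0.02815294] -1.613044711903894 [-0.6 -0.6  1.  -0.7  0.5  1.4 -0.7  1.2 -0.5 -0.6  0.2 -0.9 -0.1  0.1
  0.3  0.1]
[ 0.57762472 -0.30216618 -0.02092548] -1.1989414567387404
[ 0.57767176 -0.30278595 -0.03579872] -2.051115503062443
rack [ 0.5809607  -0.22741468 -0.05351421  0.04680409] -3.0661382716129997 [-0.4 -0.5  0.4 -0.4 -0.4 -1.4  0.4  0.8  0.5  0.6 -0.1  0.2 -1.6  0.2
  1.2  0.4]
well 0.5769490500033326 -0.3023073141187311
scene [array([191.6, 236.8]), array([189.1, 231.8]), array([197.3, 229.6]), array([199.9, 234.6])]
side [array([310. , 147.3]), array([316.6, 148.8]), array([313.5, 151.4]), array([306.8, 149.9])]
[[-0.0093 -0.9999 -0.0103]
 [-0.9999  0.0094 -0.0068]
 [ 0.0069  0.0102 -0.9999]]
```

```bash
python3 -m handwheel '[[-0.1,-1.5,-4,-1.5],[0,0,-4,0],[0,0,-2,0],[0,0,0,0]]'
python3 - <<'E'
from h import *
from scipy.spatial.transform import Rotation as Ro
st=env.sense();q=st['eef_rot']
print(st['tcp_pos'],np.round(Ro.from_quat(np.r_[q[1:],q[0]]).as_matrix(),4))
save('wrist','w5.png')
print(proj('wrist',[.5777,-.3025,.172]))
E
```

```text
time_s: 4.22
tcp_pos: [0.5781, -0.2988, 0.2183]
eef_rot: [-0.005, -0.696, 0.718, -0.0]
force: [-0.0, -0.2, 0.6]
width: 0.0854
[ 0.57808117 -0.29880336  0.21833348] [[-0.0308 -0.9995 -0.0065]
 [-0.9995  0.0309 -0.0074]
 [ 0.0076  0.0063 -1.    ]]
[274.03608622 228.08585049]
```

View pics/w5.png

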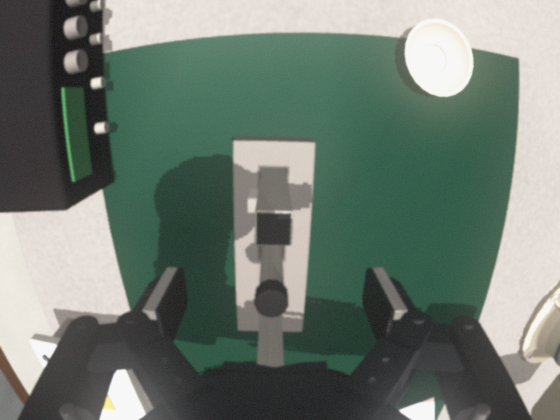

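```bash
python3 -m handwheel '[[0,-0.35,-3.5,0],[0,0,-3,0],[0,0,-2.5,0],[0,0,-1,0],[0,0,0,0]]'
python3 - <<'E'
from h import *
save('wrist','w6.png');save('side','s6.png')
b=cv2.imread('pics/s6.png');cv2.imwrite('pics/z9.png',cv2.resize(b[110:230,250:370],None,fx=5,fy=5,interpolation=cv2.INTER_CUBIC))
E
```

```text
time_s: 4.9
tcp_pos: [0.5836, -0.3027, 0.1271]
eef_rot: [-0.002, -0.697, 0.717, -0.009]
force: [-0.6, -0.7, 0.2]
width: 0.0854
```

View pics/w6.png

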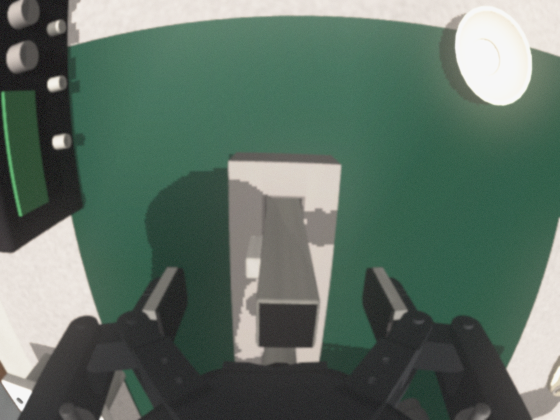

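View pics/z9.png

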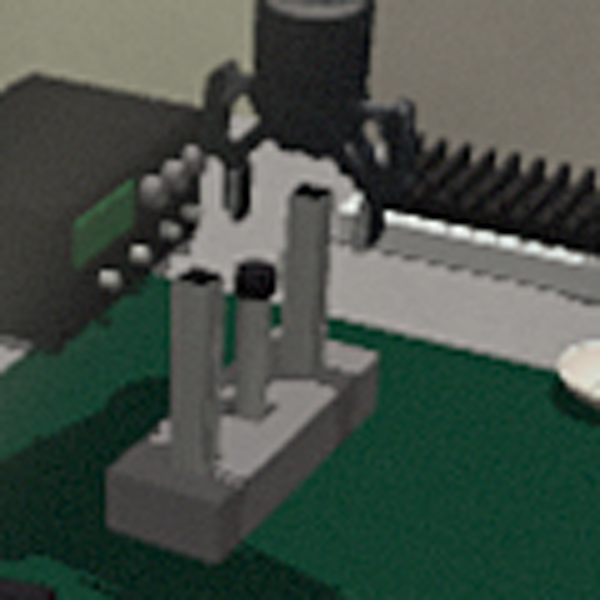

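```bash
python3 -m handwheel '[[-0.6,0,-0.5,0],[0,0,-0.8,0],[0,0,0,0]]'
python3 - <<'E'
from h import *
from scipy.spatial.transform import Rotation as Ro
st=env.sense();q=st['eef_rot']
print(st['tcp_pos'],np.round(Ro.from_quat(np.r_[q[1:],q[0]]).as_matrix(),4))
E
```

```text
time_s: 5.38
tcp_pos: [0.5784, -0.3033, 0.1163]
eef_rot: [-0.0, -0.697, 0.717, -0.011]
force: [0.2, 0.3, -0.7]
width: 0.085
[ 0.57837357 -0.30325735  0.1162689 ] [[-0.0273 -0.9995  0.0151]
 [-0.9995  0.027  -0.0166]
 [ 0.0162 -0.0155 -0.9997]]
```

```bash
python3 -m handwheel '[[-0.1,0.05,-0.4,0],[0,0,0,0]]'; python3 -m handwheel '[[0,0,0,0],[0,0,0,0],[0,0,0,0],[0,0,0,0],[0,0,0,0]]' 0;  python3 - <<'E'
from h import *
from scipy.spatial.transform import Rotation as Ro
st=env.sense();q=st['eef_rot']
print(st['tcp_pos'],st['width'],np.round(Ro.from_quat(np.r_[q[1:],q[0]]).as_matrix(),4))
save('wrist','w7.png');save('side','s7.png');save('scene','c7.png')
b=cv2.imread('pics/s7.png')[110:230,250:370];a=cv2.imread('pics/c7.png')[180:300,150:270]
cv2.imwrite('pics/z10.png',cv2.resize(np.hstack([a,b]),None,fx=3.3,fy=3.3,interpolation=cv2.INTER_CUBIC))
E
```

```text
time_s: 5.62
tcp_pos: [0.5773, -0.3028, 0.1121]
eef_rot: [-0.0, -0.697, 0.717, -0.011]
force: [-0.6, 0.5, -0.8]
width: 0.0853
time_s: 6.25
tcp_pos: [0.5777, -0.3028, 0.1127]
eef_rot: [-0.0, -0.697, 0.717, -0.012]
force: [-0.2, -0.3, -0.4]
width: 0.0234
[ 0.57771911 -0.30281058  0.11274463] 0.023432530522327657 [[-0.0271 -0.9995  0.016 ]
 [-0.9995  0.0269 -0.0171]
 [ 0.0166 -0.0164 -0.9997]]
```

View pics/w7.png

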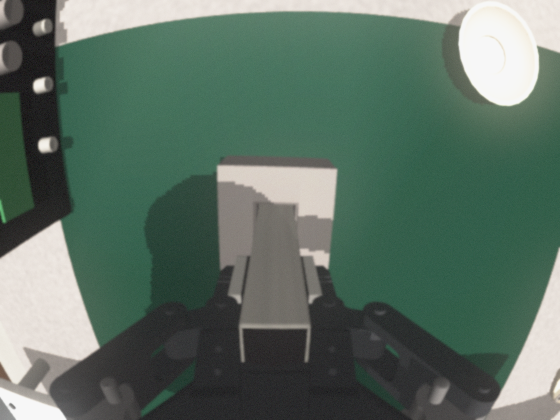

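View pics/z10.png

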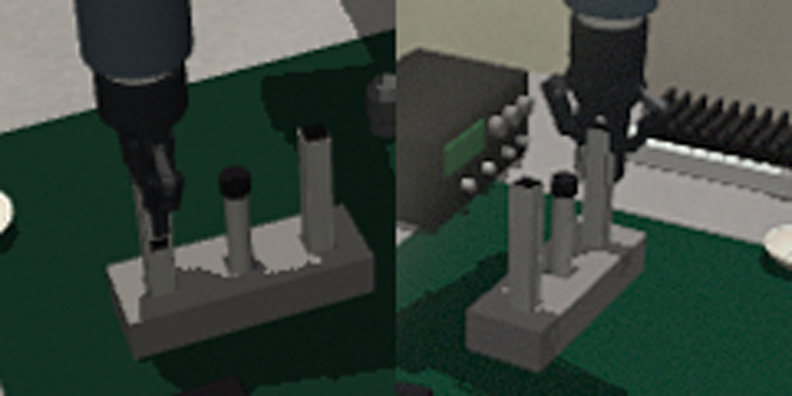

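```bash
python3 -m handwheel '[[0,0,1.5,0],[0,0,2,0],[0,0,2.5,0],[0,0,3,0],[0,0,0,0]]'; python3 -m handwheel '[[0,0,3,0],[0,0,3,0],[0,0,3,0],[0,0,1,0],[0,0,0,0]]';  python3 - <<'E'
from h import *
from scipy.spatial.transform import Rotation as Ro
st=env.sense();q=st['eef_rot']
print(st['tcp_pos'],st['width'],st['force'],np.round(Ro.from_quat(np.r_[q[1:],q[0]]).as_matrix(),4))
E
```

```text
time_s: 7.02
tcp_pos: [0.5765, -0.3024, 0.2061]
eef_rot: [-0.001, -0.697, 0.717, -0.01]
force: [-0.6, 0.5, -2.8]
width: 0.0235
time_s: 7.65
tcp_pos: [0.574, -0.3005, 0.3022]
eef_rot: [-0.002, -0.697, 0.717, -0.004]
force: [0.3, 0.5, -3.7]
width: 0.0234
[ 0.5739839  -0.30045096  0.30216433] 0.023446986249292444 [ 0.33070445  0.45638513 -3.74289903] [[-0.0275 -0.9996  0.0022]
 [-0.9996  0.0275 -0.009 ]
 [ 0.0089 -0.0025 -1.    ]]
```

```bash
python3 -m handwheel '[[-0.9,4,0,-3],[-0.9,5,0,-3],[-0.9,5,0,-3],[-0.9,5,0,-3],[-0.9,5,0,-3]]'; python3 -m handwheel '[[-0.9,5,0,-3],[-0.9,5,0,-3],[-0.9,5,0,-3],[-0.9,5,0,-2.5],[0,0,0,0]]';  python3 - <<'E'
from h import *
from scipy.spatial.transform import Rotation as Ro
st=env.sense();q=st['eef_rot']
print(st['tcp_pos'],st['width'],st['joints'],np.round(Ro.from_quat(np.r_[q[1:],q[0]]).as_matrix(),4))
E
```

```text
time_s: 8.28
tcp_pos: [0.524, -0.0556, 0.2896]
eef_rot: [-0.008, -0.592, 0.806, 0.004]
force: [0.7, 0.5, -2.2]
width: 0.0231
time_s: 8.9
tcp_pos: [0.4809, 0.1531, 0.28]
eef_rot: [-0.014, -0.507, 0.862, 0.008]
force: [0.0, -1.1, -1.5]
width: 0.0235
[0.48086807 0.15312558 0.28003813] 0.02353365287342893 [ 0.60616013  0.17728025  0.13705545 -0.01730063 -1.55753449 -1.11335446] [[-0.4859 -0.8734 -0.032 ]
 [-0.8739  0.4861 -0.0011]
 [ 0.0166  0.0274 -0.9995]]
```

```bash
cat > st.py <<'E'
from h import *
from scipy.spatial.transform import Rotation as Ro
st=env.sense();q=st['eef_rot'];R=Ro.from_quat(np.r_[q[1:],q[0]]).as_matrix()
print(np.round(st['tcp_pos'],4),'w',round(st['width'],4),'F',np.round(st['force'],1),'toolz',np.round(R[:,2],4),'row3',np.round(R[2],4),'yaw',round(np.degrees(np.arctan2(-R[1,1],-R[0,1])),2))
E
python3 -m handwheel '[[0.3,1,0.5,0],[0,1,0.5,0],[0,1,0.5,0],[0,0,0,0]]'; python3 st.py; python3 -m handwheel '[[0,0,-1,0],[0,0,0,0]]'; python3 st.py;python3 -m handwheel '[[0,0,2,0],[0,0,0,0]]'; python3 st.py
```

```text
time_s: 9.4
tcp_pos: [0.484, 0.1834, 0.2941]
eef_rot: [-0.016, -0.506, 0.862, 0.008]
force: [-0.5, -0.3, -2.5]
width: 0.0234
[0.484  0.1834 0.2941] w 0.0234 F [-0.5 -0.3 -2.5] toolz [-0.0347 -0.0028 -0.9994] row3 [ 0.0194  0.0289 -0.9994] yaw -29.2
time_s: 9.65
tcp_pos: [0.4839, 0.1828, 0.2831]
eef_rot: [-0.016, -0.506, 0.863, 0.008]
force: [0.2, -0.2, -2.8]
width: 0.0233
[0.4839 0.1828 0.2831] w 0.0233 F [ 0.2 -0.2 -2.8] toolz [-0.0355 -0.003  -0.9994] row3 [ 0.0199  0.0295 -0.9994] yaw -29.25
time_s: 9.9
tcp_pos: [0.4837, 0.1821, 0.3029]
eef_rot: [-0.017, -0.505, 0.863, 0.008]
force: [0.0, -0.1, -2.6]
width: 0.0233
[0.4837 0.1821 0.3029] w 0.0233 F [ 0.  -0.1 -2.6] toolz [-0.0362 -0.0037 -0.9993] row3 [ 0.0209  0.0298 -0.9993] yaw -29.29
```

```bash
python3 -m handwheel '[[0,0,2,0],[0,0,2,0],[0,0,2,0],[0,0,0,0]]';python3 st.py; python3 -m handwheel '[[0,0,-6,0],[0,0,0,0]]'; python3 st.py;python3 -m handwheel '[[0,0,6,0],[0,0,0,0]]'; python3 st.py
```

```text
time_s: 10.4
tcp_pos: [0.4827, 0.1816, 0.3606]
eef_rot: [-0.019, -0.505, 0.863, 0.008]
force: [-0.2, -0.7, -3.5]
width: 0.0235
[0.4827 0.1816 0.3606] w 0.0235 F [-0.2 -0.7 -3.5] toolz [-0.0411 -0.0048 -0.9991] row3 [ 0.0243  0.0335 -0.9991] yaw -29.34
time_s: 10.65
tcp_pos: [0.4795, 0.1802, 0.2936]
eef_rot: [-0.024, -0.505, 0.863, 0.009]
force: [0.1, 0.8, -2.2]
width: 0.0231
[0.4795 0.1802 0.2936] w 0.0231 F [ 0.1  0.8 -2.2] toolz [-0.0512 -0.0093 -0.9986] row3 [ 0.0332  0.0401 -0.9986] yaw -29.37
time_s: 10.9
tcp_pos: [0.4811, 0.1799, 0.3593]
eef_rot: [-0.021, -0.505, 0.863, 0.008]
force: [-0.0, 0.5, -1.4]
width: 0.0232
[0.4811 0.1799 0.3593] w 0.0232 F [-0.   0.5 -1.4] toolz [-0.0448 -0.0083 -0.999 ] row3 [ 0.0292  0.0349 -0.999 ] yaw -29.4
```

```bash
python3 -m handwheel '[[0,-4,0,0],[0,-4,0,0],[0,-4,0,0],[0,-4,0,0],[0,0,0,0]]';python3 st.py; python3 -m handwheel '[[0,0,-3,0],[0,0,-3,0],[0,0,-3,0],[0,0,0,0]]'; python3 st.py
```

```text
time_s: 11.52
tcp_pos: [0.4877, 0.0181, 0.372]
eef_rot: [-0.008, -0.505, 0.863, 0.005]
force: [0.2, -0.4, -2.2]
width: 0.023
[0.4877 0.0181 0.372 ] w 0.023 F [ 0.2 -0.4 -2.2] toolz [-1.840e-02  7.000e-04 -9.998e-01] row3 [ 0.0084  0.0164 -0.9998] yaw -29.29
time_s: 12.02
tcp_pos: [0.4931, 0.0205, 0.2879]
eef_rot: [0.001, -0.505, 0.863, 0.003]
force: [-0.6, 0.5, -1.6]
width: 0.0233
[0.4931 0.0205 0.2879] w 0.0233 F [-0.6  0.5 -1.6] toolz [-8.0e-04  6.4e-03 -1.0e+00] row3 [-0.0052  0.0038 -1.    ] yaw -29.3
```

```bash
python3 -m handwheel '[[-0.2,3,0,0],[0,0,0,0],[-0.2,3,0,0],[0,0,0,0]]';python3 st.py; python3 -m handwheel '[[0,1.5,0,0.5],[0,1.5,0,0],[0,1.5,0,0],[0,1.5,0,0],[0,0,0,0]]'; python3 st.py
```

```text
time_s: 12.52
tcp_pos: [0.494, 0.0832, 0.2977]
eef_rot: [0.009, -0.506, 0.863, 0.0]
force: [-0.3, -0.6, -2.5]
width: 0.0234
[0.494  0.0832 0.2977] w 0.0234 F [-0.3 -0.6 -2.5] toolz [ 0.0149  0.0095 -0.9998] row3 [-0.0155 -0.0083 -0.9998] yaw -29.27
time_s: 13.15
tcp_pos: [0.4953, 0.147, 0.3004]
eef_rot: [0.011, -0.509, 0.86, -0.0]
force: [-0.7, -0.4, -1.7]
width: 0.0236
[0.4953 0.147  0.3004] w 0.0236 F [-0.7 -0.4 -1.7] toolz [ 0.019   0.0107 -0.9998] row3 [-0.0185 -0.0115 -0.9998] yaw -28.76
```

```bash
python3 -m handwheel '[[-0.5,2,0,0.3],[-0.5,1.9,0,0.3],[0,0,0,0]]';python3 st.py;  python3 - <<'E'
from h import *
save('side','s8.png');save('scene','c8.png');save('wrist','w8.png')
b=cv2.imread('pics/s8.png')[130:310,190:330];a=cv2.imread('pics/c8.png')[90:230,260:390]
cv2.imwrite('pics/z11.png',cv2.resize(b,None,fx=4,fy=4,interpolation=cv2.INTER_CUBIC)[:600]);cv2.imwrite('pics/z12.png',cv2.resize(a,None,fx=4,fy=4,interpolation=cv2.INTER_CUBIC))
E
```

```text
time_s: 13.52
tcp_pos: [0.4849, 0.1873, 0.3002]
eef_rot: [0.01, -0.514, 0.858, -0.001]
force: [0.2, -0.2, -3.2]
width: 0.0233
[0.4849 0.1873 0.3002] w 0.0233 F [ 0.2 -0.2 -3.2] toolz [ 0.0184  0.0097 -0.9998] row3 [-0.0172 -0.0116 -0.9998] yaw -28.14
```

View pics/z11.png

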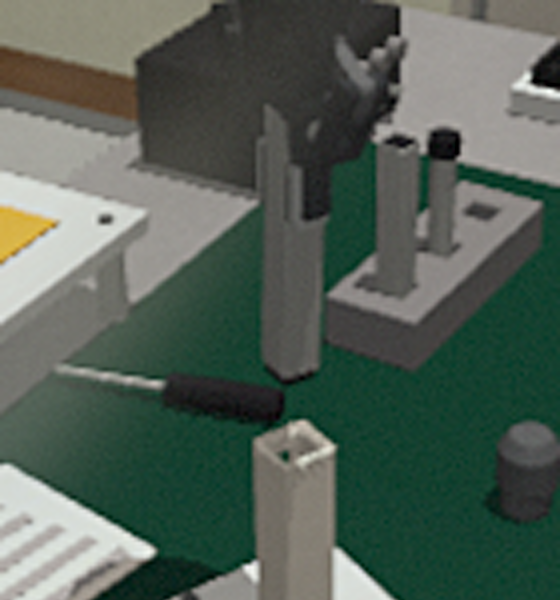

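View pics/z12.png

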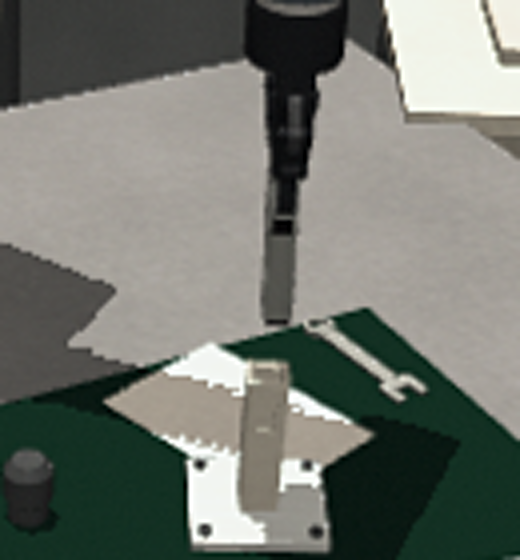

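View pics/w8.png

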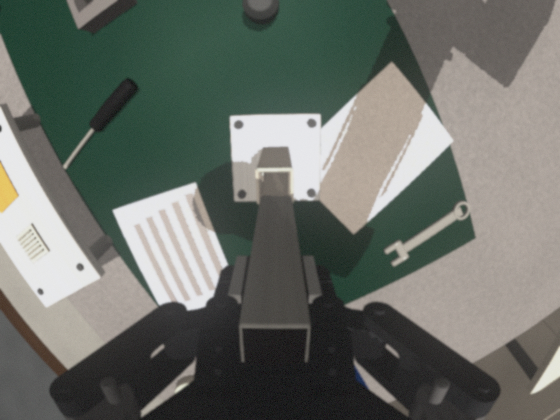

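```bash
cat > bot.py <<'E'
from h import *
from scipy.spatial.transform import Rotation as Ro
st=env.sense();q=st['eef_rot'];R=Ro.from_quat(np.r_[q[1:],q[0]]).as_matrix();p=np.array(st['tcp_pos'])
for nm,a in (('well',[.0166,-.0164,-.9997]),('mix',[.0166,0,-.9998]),('tool',[0,0,-1.])):
    ax=R@np.array(a); b=p-.1027*ax; print(nm,'axis',np.round(ax,4),'bottom',np.round(b,4))
    yaw=np.arctan2(-R[1,1],-R[0,1]);u=np.array([np.cos(yaw),np.sin(yaw),0]);v=np.array([-u[1],u[0],0])
    u=u-ax*(u@ax); v=v-ax*(v@ax)
    for n,off in (('side',(190,130)),('scene',(260,90))):
        c=Cam(n);o=[]
        for z in (0.006,.09):
            for a_,b_ in ((1,-1),(-1,-1),(-1,1),(1,1)):
                o.append(tuple(np.round((c.proj(b+ax*z+.012*a_*u+.012*b_*v)-off)*4+1.5,0).astype(int)))
        print(n,o)
E
python3 bot.py
```

```text
well axis [-0.0122 -0.032   0.9994] bottom [0.4865 0.1893 0.1978]
side [(np.int64(296), np.int64(348)), (np.int64(319), np.int64(367)), (np.int64(282), np.int64(379)), (np.int64(260), np.int64(359)), (np.int64(299), np.int64(217)), (np.int64(323), np.int64(234)), (np.int64(285), np.int64(245)), (np.int64(261), np.int64(227))]
scene [(np.int64(260), np.int64(319)), (np.int64(259), np.int64(303)), (np.int64(288), np.int64(303)), (np.int64(290), np.int64(319)), (np.int64(265), np.int64(229)), (np.int64(263), np.int64(213)), (np.int64(293), np.int64(213)), (np.int64(295), np.int64(229))]
mix axis [-0.0266 -0.0242  0.9993] bottom [0.488  0.1885 0.1978]
side [(np.int64(294), np.int64(346)), (np.int64(317), np.int64(366)), (np.int64(281), np.int64(378)), (np.int64(258), np.int64(358)), (np.int64(298), np.int64(216)), (np.int64(323), np.int64(235)), (np.int64(285), np.int64(245)), (np.int64(261), np.int64(226))]
scene [(np.int64(261), np.int64(320)), (np.int64(259), np.int64(304)), (np.int64(289), np.int64(304)), (np.int64(290), np.int64(320)), (np.int64(265), np.int64(229)), (np.int64(263), np.int64(214)), (np.int64(293), np.int64(214)), (np.int64(295), np.int64(229))]
tool axis [-0.0188 -0.0096  0.9998] bottom [0.4872 0.187  0.1978]
side [(np.int64(297), np.int64(345)), (np.int64(320), np.int64(365)), (np.int64(283), np.int64(377)), (np.int64(261), np.int64(357)), (np.int64(299), np.int64(216)), (np.int64(323), np.int64(234)), (np.int64(285), np.int64(246)), (np.int64(261), np.int64(227))]
scene [(np.int64(259), np.int64(319)), (np.int64(257), np.int64(304)), (np.int64(287), np.int64(304)), (np.int64(288), np.int64(320)), (np.int64(264), np.int64(228)), (np.int64(263), np.int64(214)), (np.int64(293), np.int64(214)), (np.int64(295), np.int64(229))]
```

```bash
python3 -m handwheel '[[0,0,3,0],[0,0,3,0],[0,0,3,0],[0,0,0,0]]';python3 st.py; python3 -m handwheel '[[0,0,-1.5,0],[0,0,-1.5,0],[0,0,-1.5,0],[0,0,0,0]]';python3 st.py
```

```text
time_s: 14.18
tcp_pos: [0.4852, 0.1833, 0.393]
eef_rot: [0.01, -0.512, 0.859, -0.001]
force: [0.2, 0.4, -3.2]
width: 0.0232
[0.4852 0.1833 0.393 ] w 0.0232 F [ 0.2  0.4 -3.2] toolz [ 0.0186  0.0082 -0.9998] row3 [-0.016  -0.0124 -0.9998] yaw -28.41
time_s: 14.68
tcp_pos: [0.4843, 0.1817, 0.343]
eef_rot: [0.008, -0.511, 0.859, -0.001]
force: [-1.1, 0.0, -2.2]
width: 0.023
[0.4843 0.1817 0.343 ] w 0.023 F [-1.1  0.  -2.2] toolz [ 0.0137  0.0067 -0.9999] row3 [-0.0124 -0.0088 -0.9999] yaw -28.53
```

```bash
python3 -m handwheel '[[0,0.2,-5,0],[0,0,0,0]]';python3 st.py; python3 -m handwheel '[[0,0.1,1,0],[0,0.1,1,0],[0,0,1,0],[0,0,1,0],[0,0,0,0]]';python3 st.py
```

```text
time_s: 14.92
tcp_pos: [0.4834, 0.1826, 0.2909]
eef_rot: [0.006, -0.511, 0.86, -0.001]
force: [0.4, 0.4, -1.7]
width: 0.0232
[0.4834 0.1826 0.2909] w 0.0232 F [ 0.4  0.4 -1.7] toolz [ 0.0107  0.0042 -0.9999] row3 [-0.0088 -0.0074 -0.9999] yaw -28.56
time_s: 15.55
tcp_pos: [0.488, 0.1862, 0.3447]
eef_rot: [0.015, -0.511, 0.86, -0.002]
force: [0.2, 0.6, -2.6]
width: 0.0235
[0.488  0.1862 0.3447] w 0.0235 F [ 0.2  0.6 -2.6] toolz [ 0.0282  0.013  -0.9995] row3 [-0.0249 -0.0186 -0.9995] yaw -28.6
```

```bash
python3 -m handwheel '[[0,0,-5,0],[0,0,0,0]]';python3 st.py; python3 -m handwheel '[[0,0,5,0],[0,0,0,0]]';python3 st.py;  python3 -m handwheel '[[0,0,-5,0],[0,0,0,0]]';python3 st.py
```

```text
time_s: 15.8
tcp_pos: [0.4871, 0.1858, 0.2928]
eef_rot: [0.014, -0.511, 0.86, -0.001]
force: [-0.3, 0.1, -1.4]
width: 0.0237
[0.4871 0.1858 0.2928] w 0.0237 F [-0.3  0.1 -1.4] toolz [ 0.0256  0.0118 -0.9996] row3 [-0.0226 -0.0168 -0.9996] yaw -28.6
time_s: 16.05
tcp_pos: [0.4885, 0.1854, 0.3486]
eef_rot: [0.017, -0.51, 0.86, -0.003]
force: [-0.9, 0.1, -1.5]
width: 0.0236
[0.4885 0.1854 0.3486] w 0.0236 F [-0.9  0.1 -1.5] toolz [ 0.0312  0.0122 -0.9994] row3 [-0.0257 -0.0216 -0.9994] yaw -28.62
time_s: 16.3
tcp_pos: [0.4896, 0.1861, 0.3007]
eef_rot: [0.019, -0.51, 0.86, -0.003]
force: [-0.8, -0.0, -1.7]
width: 0.0228
[0.4896 0.1861 0.3007] w 0.0228 F [-0.8 -0.  -1.7] toolz [ 0.0348  0.0144 -0.9993] row3 [-0.0292 -0.0237 -0.9993] yaw -28.62
```

```bash
python3 -m handwheel '[[2.8,1.07,0,0],[2.8,1.07,0,0],[0,0,0,0]]';python3 st.py; python3 -m handwheel '[[-2.8,-1.07,0,0],[-2.8,-1.07,0,0],[0,0,0,0]]';python3 st.py
```

```text
time_s: 16.68
tcp_pos: [0.5514, 0.2091, 0.3124]
eef_rot: [0.027, -0.51, 0.859, -0.004]
force: [-0.1, 0.5, -2.6]
width: 0.0234
[0.5514 0.2091 0.3124] w 0.0234 F [-0.1  0.5 -2.6] toolz [ 0.0505  0.0197 -0.9985] row3 [-0.0415 -0.0349 -0.9985] yaw -28.63
time_s: 17.05
tcp_pos: [0.4971, 0.188, 0.3212]
eef_rot: [0.033, -0.51, 0.859, -0.005]
force: [0.9, 0.3, -1.5]
width: 0.0234
[0.4971 0.188  0.3212] w 0.0234 F [ 0.9  0.3 -1.5] toolz [ 0.0624  0.0245 -0.9977] row3 [-0.0514 -0.043  -0.9977] yaw -28.69
```

```bash
python3 -m handwheel '[[0,0,0.1,0],[0,0,-0.1,0],[0,0,0.1,0],[0,0,-0.1,0],[0,0,0,0]]';python3 st.py; python3 -m handwheel '[[0,0,0,-4],[0,0,0,-4],[0,0,0,0]]';python3 st.py;python3 -m handwheel '[[0,0,0,4],[0,0,0,4],[0,0,0,0]]';python3 st.py; python3 -m handwheel '[[0,-4,0,0],[0,-4,0,0],[0,0,0,0]]';python3 st.py
```

```text
time_s: 17.68
tcp_pos: [0.499, 0.1888, 0.3239]
eef_rot: [0.035, -0.51, 0.859, -0.006]
force: [-0.4, 1.2, -3.3]
width: 0.0231
[0.499  0.1888 0.3239] w 0.0231 F [-0.4  1.2 -3.3] toolz [ 0.0662  0.0261 -0.9975] row3 [-0.0546 -0.0455 -0.9975] yaw -28.71
time_s: 18.05
tcp_pos: [0.4991, 0.1888, 0.3232]
eef_rot: [0.034, -0.447, 0.894, -0.008]
force: [-0.2, -0.2, -2.8]
width: 0.0233
[0.4991 0.1888 0.3232] w 0.0233 F [-0.2 -0.2 -2.8] toolz [ 0.0678  0.0155 -0.9976] row3 [-0.0531 -0.045  -0.9976] yaw -36.91
time_s: 18.42
tcp_pos: [0.4991, 0.1888, 0.3228]
eef_rot: [0.034, -0.512, 0.858, -0.006]
force: [0.4, 0.2, -2.3]
width: 0.0232
[0.4991 0.1888 0.3228] w 0.0232 F [ 0.4  0.2 -2.3] toolz [ 0.0643  0.0247 -0.9976] row3 [-0.0523 -0.0448 -0.9976] yaw -28.45
time_s: 18.8
tcp_pos: [0.499, 0.1071, 0.3223]
eef_rot: [0.034, -0.512, 0.859, -0.006]
force: [0.3, -0.3, -2.3]
width: 0.0234
[0.499  0.1071 0.3223] w 0.0234 F [ 0.3 -0.3 -2.3] toolz [ 0.0637  0.024  -0.9977] row3 [-0.0514 -0.0447 -0.9977] yaw -28.48
```

```bash
python3 -m handwheel '[[-0.2,1.5,0,0],[-0.2,1.5,0,0],[-0.2,1.5,0,0],[0,0,0,0]]';python3 st.py; python3 -m handwheel '[[0,0,-1,0],[0,0,-1,0],[0,0,-1,0],[0,0,0,0]]';python3 st.py
```

```text
time_s: 19.3
tcp_pos: [0.4923, 0.1574, 0.3217]
eef_rot: [0.033, -0.512, 0.858, -0.006]
force: [0.5, -1.2, -3.1]
width: 0.0232
[0.4923 0.1574 0.3217] w 0.0232 F [ 0.5 -1.2 -3.1] toolz [ 0.0628  0.0245 -0.9977] row3 [-0.0514 -0.0436 -0.9977] yaw -28.41
time_s: 19.8
tcp_pos: [0.4917, 0.1575, 0.2884]
eef_rot: [0.032, -0.512, 0.858, -0.006]
force: [-1.3, 0.8, -2.0]
width: 0.0234
[0.4917 0.1575 0.2884] w 0.0234 F [-1.3  0.8 -2. ] toolz [ 0.0608  0.0234 -0.9979] row3 [-0.0495 -0.0424 -0.9979] yaw -28.38
```

```bash
for i in 1 2; do python3 -m handwheel '[[0,0,0.1,0],[0,0,-0.1,0],[0,0,0.1,0],[0,0,-0.1,0],[0,0,0.1,0]]' >/dev/null;python3 st.py; python3 -c "
from h import *
s=env.sense();print(s['time_s'],np.round(s['joints'],4),np.round(s['dq'],3),np.round(s['joint_torque'],1))"; done
```

```text
[0.4923 0.1572 0.2906] w 0.0237 F [-0.5  0.  -2.2] toolz [ 0.0627  0.0241 -0.9977] row3 [-0.051  -0.0437 -0.9977] yaw -28.43
20.425 [ 0.625   0.1291  0.0907  0.0172 -1.4674 -1.1213] [ 0.001 -0.004  0.028  0.004 -0.02  -0.   ] [ -0.  -33.1  25.3   5.9   0.3  -0. ]
[0.4923 0.1572 0.2916] w 0.0237 F [-0.3  0.  -2. ] toolz [ 0.0627  0.0241 -0.9977] row3 [-0.051  -0.0437 -0.9977] yaw -28.42
21.05 [ 0.6251  0.129   0.0933  0.0172 -1.47   -1.1212] [ 0.002 -0.001  0.029  0.004 -0.02   0.001] [  0.  -33.1  25.3   5.9   0.3  -0. ]
```

```bash
cat >> st.py <<'E'
print(round(st['time_s'],2),'j',np.round(st['joints'],4),'dq',np.round(st['dq'],3))
E
python3 -m handwheel '[[-5,-2,0,0],[-5,-2,0,0],[0,0,0,0]]' >/dev/null;python3 st.py; python3 -m handwheel '[[0,0,0,0],[0,0,0,0]]' >/dev/null;python3 st.py
```

```text
[0.39   0.1161 0.2902] w 0.0235 F [ 1.4 -0.2 -2.4] toolz [ 0.0609  0.0227 -0.9979] row3 [-0.049  -0.0428 -0.9979] yaw -28.44
21.43 j [ 0.6996 -0.0954 -0.1411  0.022  -1.4637 -1.1966] dq [-0.005  0.055  0.044  0.012  0.027  0.003]
[0.3905 0.1165 0.2907] w 0.0232 F [ 0.  -1.1 -2.2] toolz [ 0.062   0.0234 -0.9978] row3 [-0.0501 -0.0434 -0.9978] yaw -28.43
21.68 j [ 0.6995 -0.095  -0.1398  0.0221 -1.4635 -1.1963] dq [ 0.001  0.009  0.005 -0.     0.003  0.002]
```

```bash
python3 -m handwheel '[[3,2,0.5,0],[3,2,0,0],[0,0,0,0]]' >/dev/null;python3 st.py; python3 -m handwheel '[[1,1.5,0,0],[1,1.5,0,0],[0,0,0,0]]' >/dev/null;python3 st.py
```

```text
[0.454  0.1583 0.2949] w 0.0234 F [-0.1  0.2 -3. ] toolz [ 0.061   0.0224 -0.9979] row3 [-0.0488 -0.043  -0.9979] yaw -28.47
22.05 j [ 0.679   0.0572  0.0197  0.021  -1.4716 -1.1763] dq [-0.003 -0.025 -0.007  0.003 -0.017 -0.001]
[0.4757 0.1903 0.294 ] w 0.0235 F [-1.1 -0.5 -2.8] toolz [ 0.0597  0.0213 -0.998 ] row3 [-0.0471 -0.0423 -0.998 ] yaw -28.5
22.43 j [ 0.7033  0.1227  0.09    0.0224 -1.4788 -1.2011] dq [-0.004 -0.011 -0.007  0.004 -0.009  0.001]
```

```bash
python3 - <<'E'
from h import *
save('side','s9.png');save('scene','c9.png')
b=cv2.imread('pics/s9.png')[130:310,190:330];a=cv2.imread('pics/c9.png')[90:230,260:390]
cv2.imwrite('pics/z13.png',cv2.resize(b,None,fx=4,fy=4,interpolation=cv2.INTER_CUBIC)[:600]);cv2.imwrite('pics/z14.png',cv2.resize(a,None,fx=4,fy=4,interpolation=cv2.INTER_CUBIC))
E
python3 bot.py | sed 's/np.int64//g'
```

```text
well axis [-0.0537 -0.0439  0.9976] bottom [0.4806 0.1939 0.192 ]
side [((301), (363)), ((324), (384)), ((288), (395)), ((265), (373)), ((311), (233)), ((335), (253)), ((297), (262)), ((274), (242))]
scene [((261), (320)), ((260), (305)), ((289), (304)), ((290), (319)), ((262), (229)), ((260), (215)), ((290), (214)), ((292), (228))]
mix axis [-0.0681 -0.0361  0.997 ] bottom [0.4821 0.1931 0.1921]
side [((300), (361)), ((323), (383)), ((287), (394)), ((264), (372)), ((311), (233)), ((335), (253)), ((297), (262)), ((273), (242))]
scene [((261), (321)), ((260), (306)), ((289), (305)), ((290), (320)), ((262), (229)), ((261), (215)), ((290), (214)), ((292), (228))]
tool axis [-0.0602 -0.0215  0.998 ] bottom [0.4813 0.1916 0.192 ]
side [((302), (360)), ((325), (382)), ((289), (393)), ((266), (371)), ((311), (232)), ((335), (252)), ((297), (263)), ((274), (242))]
scene [((259), (320)), ((258), (306)), ((287), (306)), ((288), (320)), ((261), (228)), ((260), (215)), ((290), (214)), ((292), (228))]
```

View pics/z13.png

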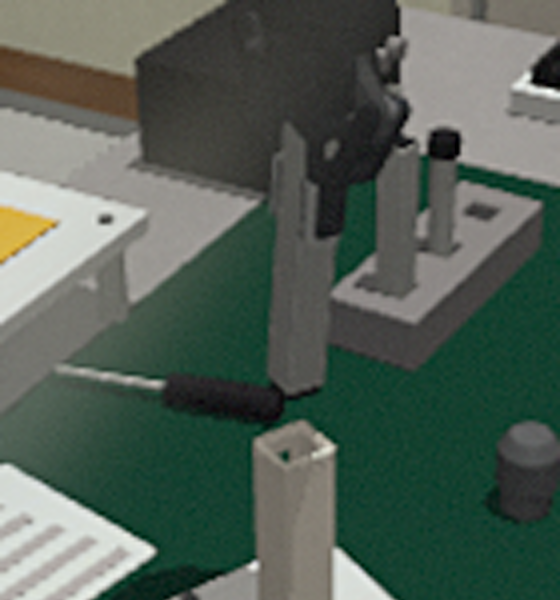

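View pics/z14.png

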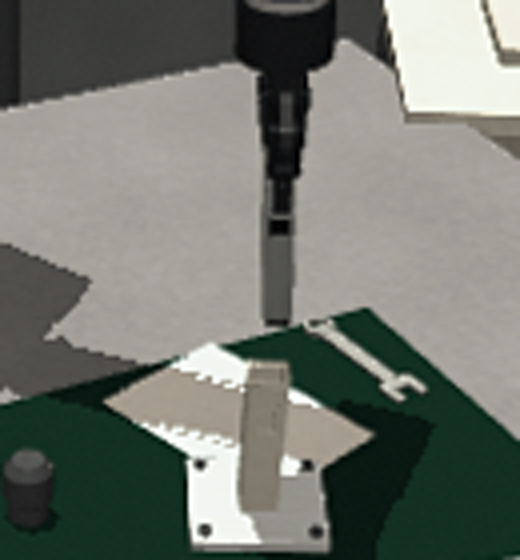

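```bash
python3 -m handwheel '[[0.9,-5,0,3],[0.9,-5,0,3],[0.9,-5,0,3],[0.9,-5,0,3],[0,0,0,0]]' >/dev/null;python3 st.py; python3 -m handwheel '[[-0.9,5,0,-3],[-0.9,5,0,-3],[-0.9,5,0,-3],[-0.9,5,0,-3],[0,0,0,0]]' >/dev/null;python3 st.py
```

```text
[ 0.5097 -0.0169  0.296 ] w 0.0233 F [ 0.4  0.8 -2.2] toolz [ 0.0568  0.034  -0.9978] row3 [-0.0482 -0.0454 -0.9978] yaw -15.96
23.15 j [ 0.2609  0.1239  0.112  -0.0182 -1.4952 -0.5376] dq [ 0.035 -0.017 -0.008 -0.02   0.005 -0.015]
[0.4699 0.1883 0.2975] w 0.0232 F [ 0.3 -0.7 -1.6] toolz [ 0.0653  0.0229 -0.9976] row3 [-0.0513 -0.0464 -0.9976] yaw -28.63
23.77 j [ 0.71    0.1059  0.078   0.0253 -1.4784 -1.2099] dq [-0.022 -0.025 -0.011  0.019 -0.011  0.011]
```

Run:
```python
import numpy as np
from scipy.optimize import least_squares
# q2,q3,q5, tcp r, z
D=[(.255,.108,-1.424,np.hypot(.55,0),.231),(.17728,.13706,-1.55753,np.hypot(.48087,.15313),.28004),(.1291,.0907,-1.4674,np.hypot(.4923,.1572),.2906),
(-.0950,-.1398,-1.4635,np.hypot(.3905,.1165),.2907),(.0572,.0197,-1.4716,np.hypot(.454,.1583),.2949),(.1239,.112,-1.4952,np.hypot(.5097,-.0169),.296),(.1059,.078,-1.4784,np.hypot(.4699,.1883),.2975)]
D=np.array(D)
def f(p,q2,q3,q5):
    L1,L2,T,z0,o=p; t=q2-q3-q5-np.pi/2  # t<0 => tips outward
    ph=q2-q3
    # wrist center->tcp length T pointing down tilted
    r=o+L1*np.sin(q2)+L2*np.cos(ph)-T*np.sin(t); z=z0+L1*np.cos(q2)-L2*np.sin(ph)-T*np.cos(t); return r,z
def res(p):
    r,z=f(p,*D[:,:3].T); return np.r_[r-D[:,3],z-D[:,4]]
s=least_squares(lambda p:np.r_[res(p),1e-3*(p-[.45,.4,.3,.3,0])],[.45,.4,.3,.3,0]);print(s.x,np.abs(res(s.x)).max())
p=s.x
for z in (.2,.25,.3,.35,.4,.5):
  for r in (.2,.25,.275,.3,.35,.4):
    def g(x): a,b=f(p,x[0],x[1],x[0]-x[1]-np.pi/2);return [a-r,b-z]
    q=least_squares(g,[-.1,-.2]); print(z,r,np.round(q.x,2),np.round(q.cost,4))
```

```text
[0.48589365 0.41247754 0.36600632 0.18824303 0.01779384] 0.00423946974447692
0.2 0.2 [-0.49 -0.61] 0.0
0.2 0.25 [-0.36 -0.55] 0.0
0.2 0.275 [-0.31 -0.51] 0.0
0.2 0.3 [-0.25 -0.48] 0.0
0.2 0.35 [-0.14 -0.39] 0.0
0.2 0.4 [-0.03 -0.3 ] 0.0
0.25 0.2 [-0.49 -0.49] 0.0
0.25 0.25 [-0.38 -0.44] 0.0
0.25 0.275 [-0.32 -0.4 ] 0.0
0.25 0.3 [-0.27 -0.37] 0.0
0.25 0.35 [-0.16 -0.29] 0.0
0.25 0.4 [-0.05 -0.19] 0.0
0.3 0.2 [-0.49 -0.37] 0.0
0.3 0.25 [-0.38 -0.31] 0.0
0.3 0.275 [-0.32 -0.28] 0.0
0.3 0.3 [-0.27 -0.25] 0.0
0.3 0.35 [-0.17 -0.17] 0.0
0.3 0.4 [-0.06 -0.08] 0.0
0.35 0.2 [-0.47 -0.24] 0.0
0.35 0.25 [-0.37 -0.19] 0.0
0.35 0.275 [-0.31 -0.15] 0.0
0.35 0.3 [-0.26 -0.12] 0.0
0.35 0.35 [-0.16 -0.04] 0.0
0.35 0.4 [-0.06  0.05] 0.0
0.4 0.2 [-0.44 -0.1 ] 0.0
0.4 0.25 [-0.34 -0.05] 0.0
0.4 0.275 [-0.29 -0.02] 0.0
0.4 0.3 [-0.24  0.02] 0.0
0.4 0.35 [-0.14  0.09] 0.0
0.4 0.4 [-0.04  0.18] 0.0
0.5 0.2 [-0.35  0.22] 0.0
0.5 0.25 [-0.26  0.27] 0.0
0.5 0.275 [-0.21  0.3 ] 0.0
0.5 0.3 [-0.16  0.34] 0.0
0.5 0.35 [-0.07  0.42] 0.0
0.5 0.4 [0.04 0.52] 0.0
```

```bash
python3 -m handwheel '[[0.8,-0.4,-1,0.6],[0,0,-1,0],[0,0,0,0]]' >/dev/null;python3 st.py;python3 bot.py | grep axis
```

```text
[0.4779 0.1829 0.276 ] w 0.0236 F [-0.8  0.4 -2.8] toolz [ 0.0648  0.0234 -0.9976] row3 [-0.051  -0.0463 -0.9976] yaw -28.0
24.15 j [ 0.6891  0.1189  0.0402  0.0234 -1.4271 -1.1791] dq [-0.012 -0.003  0.011  0.01   0.001  0.006]
well axis [-0.0581 -0.0457  0.9972] bottom [0.4839 0.1875 0.1736]
mix axis [-0.0725 -0.0381  0.9966] bottom [0.4854 0.1868 0.1737]
tool axis [-0.0648 -0.0234  0.9976] bottom [0.4846 0.1853 0.1736]
```

```bash
python3 -m handwheel '[[0.1,0,-1,0],[0,0,-0.9,0],[0,0,0,0]]' >/dev/null;python3 st.py;python3 bot.py | grep axis
python3 - <<'E'
from h import *
save('side','s10.png');save('scene','c10.png');save('wrist','w10.png')
b=cv2.imread('pics/s10.png')[210:270,230:300];a=cv2.imread('pics/c10.png')[140:210,295:365]
cv2.imwrite('pics/z15.png',np.hstack([cv2.resize(b,(400,343),interpolation=cv2.INTER_CUBIC),cv2.resize(a,(343,343),interpolation=cv2.INTER_CUBIC)]))
E
```

```text
[0.4791 0.1815 0.2555] w 0.0232 F [-0.2 -0.1 -2.3] toolz [ 0.0644  0.023  -0.9977] row3 [-0.0506 -0.046  -0.9977] yaw -28.13
24.52 j [ 0.6852  0.1243 -0.0051  0.0234 -1.377  -1.1788] dq [-0.004 -0.003  0.011  0.008  0.001  0.001]
well axis [-0.0577 -0.0453  0.9973] bottom [0.485  0.1861 0.1531]
mix axis [-0.0722 -0.0376  0.9966] bottom [0.4865 0.1853 0.1531]
tool axis [-0.0644 -0.023   0.9977] bottom [0.4857 0.1838 0.153 ]
```

View pics/z15.png

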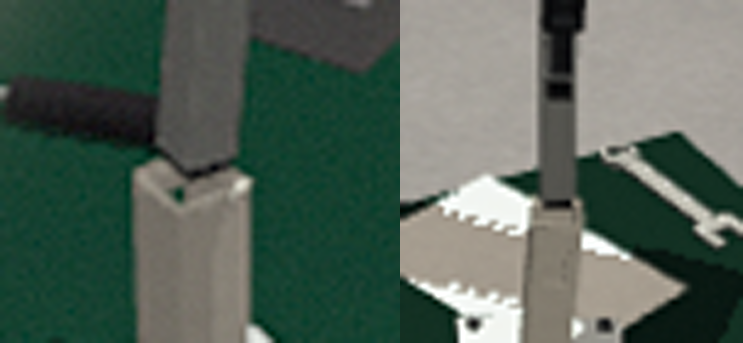

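View pics/w10.png

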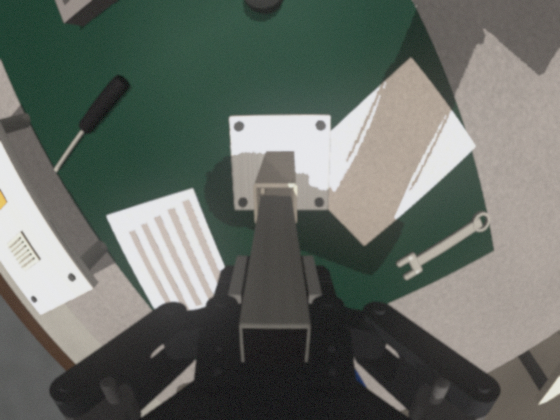

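Run:
```python
from h import *
from scipy.spatial.transform import Rotation as Ro
st=env.sense();q=st['eef_rot'];R=Ro.from_quat(np.r_[q[1:],q[0]]).as_matrix();p=np.array(st['tcp_pos'])
im={'side':cv2.imread('pics/s10.png'),'scene':cv2.imread('pics/c10.png')}
box={'side':(210,270,230,300),'scene':(140,210,295,365)}
out=[]
for n in im:
    y0,y1,x0,x1=box[n];k=8
    I=cv2.resize(im[n][y0:y1,x0:x1],None,fx=k,fy=k,interpolation=cv2.INTER_CUBIC);c=Cam(n)
    def draw(P,col):
        Q=np.array([(c.proj(X)-[x0,y0]+.5)*k-.5 for X in P]).astype(np.int32);cv2.polylines(I,[Q],True,col,1)
    def sq(o,u,v,h): return [o+h*(a*u+b*v) for a,b in ((1,1),(1,-1),(-1,-1),(-1,1))]
    w=np.radians(-28);u=np.array([np.cos(w),np.sin(w),0]);v=np.array([-u[1],u[0],0])
    draw(sq(np.array([.4855,.186,.146]),u,v,.017),(0,0,255));draw(sq(np.array([.4855,.186,.012]),u,v,.06),(0,0,255))
    ax=-R[:,2];b=p-.1027*ax
    draw(sq(b,R[:,0],R[:,1],.010),(255,255,0));draw(sq(b+.006*ax,R[:,0],R[:,1],.012),(0,255,255))
    out.append(I[:480])
cv2.imwrite('pics/z16a.png',out[0]);cv2.imwrite('pics/z16b.png',out[1])
```

```text
(no output)
```

View pics/z16a.png

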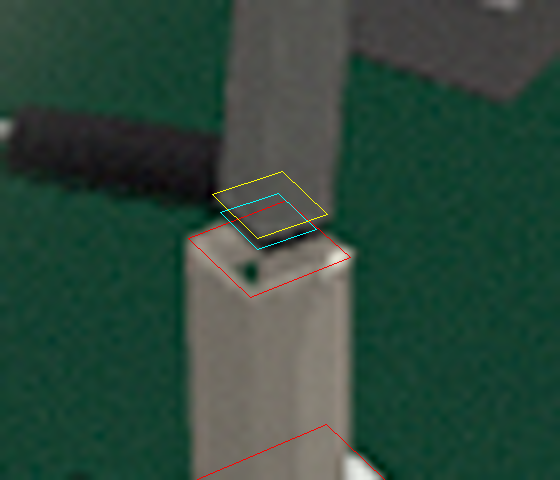

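View pics/z16b.png

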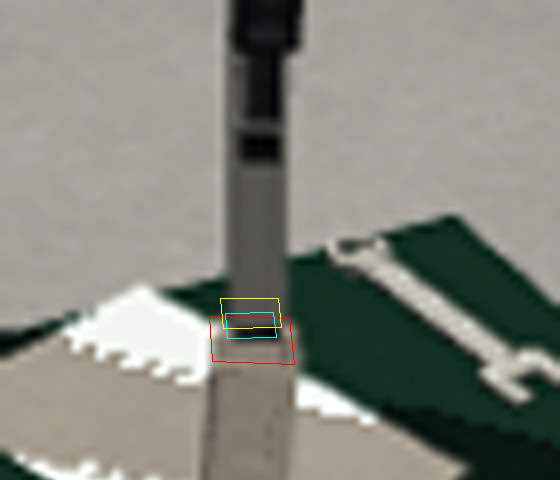

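Run:
```python
from h import *
from scipy.spatial.transform import Rotation as Ro
st=env.sense();q=st['eef_rot'];R=Ro.from_quat(np.r_[q[1:],q[0]]).as_matrix();p=np.array(st['tcp_pos'])
im=cv2.imread('pics/w10.png');y0,x0,k=140,235,8
I=cv2.resize(im[y0:y0+70,x0:x0+80],None,fx=k,fy=k,interpolation=cv2.INTER_CUBIC);J=I.copy();c=Cam('wrist')
def draw(P,col):
    Q=np.array([(c.proj(X)-[x0,y0]+.5)*k-.5 for X in P]).astype(np.int32);cv2.polylines(I,[Q],True,col,1)
def sq(o,u,v,h): return [o+h*(a*u+b*v) for a,b in ((1,1),(1,-1),(-1,-1),(-1,1))]
w=np.radians(-28);u=np.array([np.cos(w),np.sin(w),0]);v=np.array([-u[1],u[0],0])
draw(sq(np.array([.4855,.186,.146]),u,v,.017),(0,0,255));draw(sq(np.array([.4855,.186,.012]),u,v,.06),(0,0,255))
ax=-R[:,2];b=p-.1027*ax
draw(sq(b,R[:,0],R[:,1],.010),(255,255,0));draw(sq(b+.006*ax,R[:,0],R[:,1],.012),(0,255,255));draw(sq(b+.09*ax,R[:,0],R[:,1],.012),(0,255,255))
cv2.imwrite('pics/z17.png',I)
```

```text
(no output)
```

View pics/z17.png

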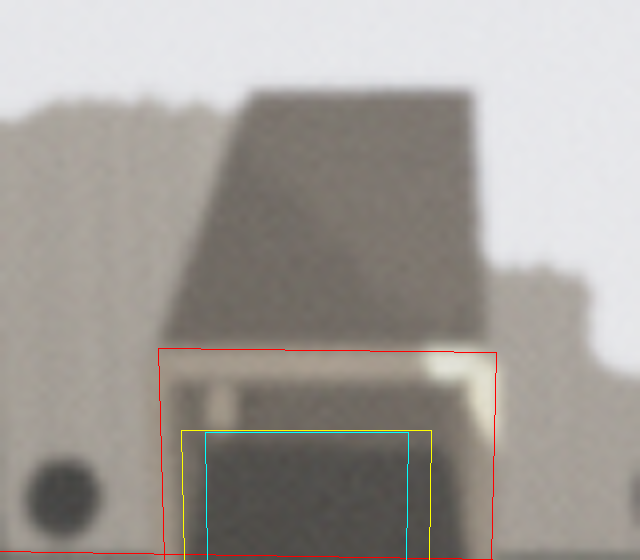

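```bash
python3 -m handwheel '[[0.12,0,-0.5,0],[0,0,-0.5,0],[0,0,0,0]]' >/dev/null;python3 st.py; python3 -m handwheel '[[0,0,-0.5,0],[0,0,-0.5,0],[0,0,0,0]]' >/dev/null;python3 st.py;python3 - <<'E'
from h import *
im=save('wrist','w11.png')
cv2.imwrite('pics/z18.png',cv2.resize(im[140:220,235:315,::-1],None,fx=7,fy=7,interpolation=cv2.INTER_CUBIC))
E
```

```text
[0.4811 0.1822 0.2465] w 0.0234 F [ 0.8 -0.8 -2.5] toolz [ 0.0671  0.0247 -0.9974] row3 [-0.0533 -0.0477 -0.9974] yaw -28.1
25.05 j [ 0.684   0.1285 -0.0232  0.0239 -1.3515 -1.1776] dq [-0.001 -0.003  0.01   0.005 -0.001 -0.   ]
[0.481  0.1822 0.2357] w 0.0237 F [-0.1 -0.5 -3.1] toolz [ 0.067   0.0246 -0.9974] row3 [-0.0532 -0.0476 -0.9974] yaw -28.1
25.43 j [ 0.6841  0.1317 -0.0467  0.024  -1.3249 -1.1783] dq [-0.001 -0.003  0.006  0.004 -0.002 -0.001]
```

View pics/z18.png

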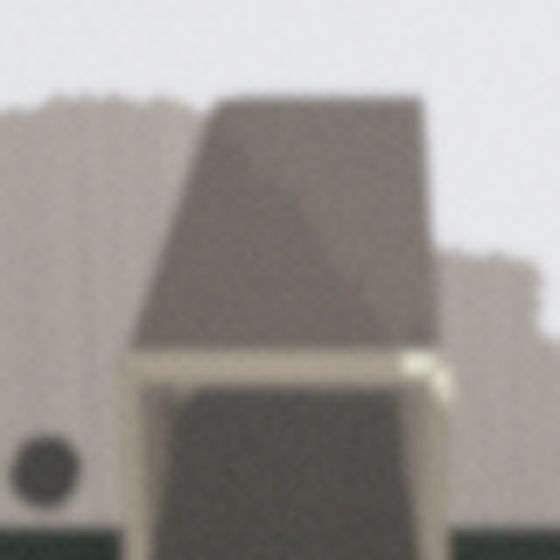

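```bash
for i in 1 2; do python3 -m handwheel '[[0,0,-0.5,0],[0,0,-0.5,0],[0,0,0,0]]' >/dev/null;python3 st.py;done
```

```text
[0.4812 0.1822 0.2254] w 0.0236 F [ 0.1 -0.6 -3. ] toolz [ 0.0676  0.0248 -0.9974] row3 [-0.0536 -0.048  -0.9974] yaw -28.1
25.85 j [ 0.6841  0.1352 -0.069   0.0244 -1.2986 -1.1789] dq [ 0.001 -0.003  0.007  0.004  0.001  0.001]
[0.4814 0.1824 0.2148] w 0.0232 F [ 0.3  1.  -2.8] toolz [ 0.0681  0.0252 -0.9974] row3 [-0.0542 -0.0482 -0.9974] yaw -28.1
26.23 j [ 0.6841  0.1395 -0.0911  0.0246 -1.2716 -1.1796] dq [ 0.002 -0.004  0.003  0.002 -0.004 -0.   ]
```

```bash
for i in 1; do python3 -m handwheel '[[0,0,-0.5,0],[0,0,-0.5,0],[0,0,0,0]]' >/dev/null;python3 st.py;done
python3 - <<'E'
from h import *
im=save('wrist','w12.png');s=save('side','s12.png')
cv2.imwrite('pics/z19.png',np.hstack([cv2.resize(im[140:220,235:315,::-1],None,fx=5,fy=5,interpolation=cv2.INTER_CUBIC),cv2.resize(s[190:290,220:320,::-1],None,fx=4,fy=4,interpolation=cv2.INTER_CUBIC)]))
E
```

```text
[0.482  0.1825 0.2062] w 0.0233 F [ 0.3  0.5 -4.2] toolz [ 0.0709  0.0257 -0.9972] row3 [-0.056  -0.0506 -0.9972] yaw -28.04
26.6 j [ 0.6844  0.1425 -0.1104  0.0262 -1.2468 -1.1798] dq [ 0.001  0.     0.002  0.    -0.001  0.002]
```

View pics/z19.png

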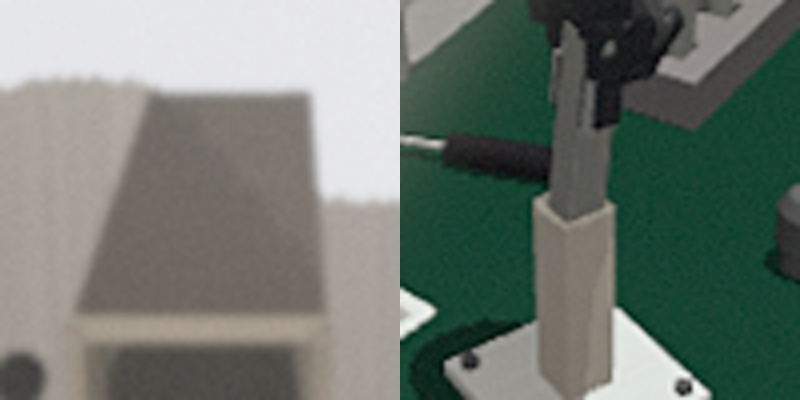

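```bash
for i in 1 2 3; do python3 -m handwheel '[[0,0,-0.5,0],[0,0,-0.5,0]]' >/dev/null;python3 st.py;done
```

```text
[0.4825 0.1826 0.203 ] w 0.0236 F [-16.1   0.9  28.7] toolz [ 0.0764  0.0276 -0.9967] row3 [-0.0601 -0.0547 -0.9967] yaw -27.94
26.95 j [ 0.6856  0.141  -0.1218  0.0287 -1.2314 -1.1801] dq [ 0.006 -0.013 -0.042  0.008  0.055 -0.001]
[0.4824 0.1831 0.2026] w 0.0235 F [-13.5   0.2  26.4] toolz [ 0.0838  0.0314 -0.996 ] row3 [-0.0667 -0.0596 -0.996 ] yaw -27.8
27.2 j [ 0.6878  0.1356 -0.1307  0.0308 -1.2198 -1.1803] dq [ 0.007 -0.021 -0.04   0.012  0.042 -0.002]
[0.4823 0.1836 0.2013] w 0.0235 F [-13.4  -0.1  25.5] toolz [ 0.0907  0.0358 -0.9952] row3 [-0.0737 -0.0638 -0.9952] yaw -27.7
27.45 j [ 0.6897  0.1307 -0.141   0.0322 -1.2063 -1.181 ] dq [ 0.008 -0.021 -0.039  0.01   0.045 -0.004]
```

```bash
python3 -m handwheel '[[0.3,0.1,0.3,0],[0.4,0.15,0.2,0]]' >/dev/null;python3 st.py; python3 -m handwheel '[[0.6,0.2,0,0],[0.6,0.2,0,0]]' >/dev/null;python3 st.py
```

```text
[0.4834 0.184  0.2023] w 0.0234 F [-11.3  -2.    3.8] toolz [ 0.0763  0.0307 -0.9966] row3 [-0.0626 -0.0533 -0.9966] yaw -27.72
27.7 j [ 0.6847  0.1432 -0.1201  0.0259 -1.2291 -1.1746] dq [-0.023  0.061  0.087 -0.024 -0.089  0.026]
[0.4861 0.1847 0.201 ] w 0.0233 F [-23.   -2.1  16.3] toolz [ 0.0552  0.0235 -0.9982] row3 [-0.0465 -0.038  -0.9982] yaw -27.72
27.95 j [ 0.6765  0.1649 -0.0923  0.0171 -1.2559 -1.1643] dq [-0.032  0.086  0.113 -0.037 -0.113  0.04 ]
```

```bash
python3 -m handwheel '[[0.6,0.2,0,0],[0.6,0.2,0,0],[0.6,0.2,0,0]]' >/dev/null;python3 st.py; python3 -m handwheel '[[0.4,0.15,0,0]]' >/dev/null;python3 st.py
```

```text
[0.4889 0.1858 0.2002] w 0.0234 F [-20.6  -1.2  14.6] toolz [ 0.0219  0.0128 -0.9997] row3 [-0.0215 -0.0135 -0.9997] yaw -27.69
28.32 j [ 0.6655  0.1956 -0.0496  0.0036 -1.3004 -1.1495] dq [-0.029  0.083  0.114 -0.035 -0.12   0.037]
[0.4891 0.186  0.2001] w 0.0232 F [-13.8  -0.7   9.1] toolz [ 0.0137  0.0099 -0.9999] row3 [-0.0151 -0.0075 -0.9999] yaw -27.68
28.45 j [ 6.6340e-01  2.0240e-01 -4.0000e-02  7.0000e-04 -1.3115e+00 -1.1467e+00] dq [-0.016  0.052  0.078 -0.022 -0.086  0.021]
```

```bash
python3 -m handwheel '[[-0.1,0,0.1,0],[0,0,0,0]]' >/dev/null;python3 st.py
python3 - <<'E'
from h import *
im=save('wrist','w13.png');s=save('side','s13.png');c=save('scene','c13.png')
f=lambda i,k:cv2.resize(i[:,:,::-1],None,fx=k,fy=k,interpolation=cv2.INTER_CUBIC)
cv2.imwrite('pics/z20.png',np.hstack([f(s[180:290,225:305],5)[:550],f(c[100:210,290:370],5)[:550]]))
E
```

```text
[0.4883 0.1857 0.2008] w 0.0236 F [ 0.3 -1.2 -2.1] toolz [ 0.0133  0.0088 -0.9999] row3 [-0.014  -0.0077 -0.9999] yaw -27.71
28.7 j [ 6.6430e-01  2.0110e-01 -4.0200e-02  1.3000e-03 -1.3136e+00 -1.1482e+00] dq [-0.001  0.007 -0.002  0.001  0.001 -0.001]
```

View pics/z20.png

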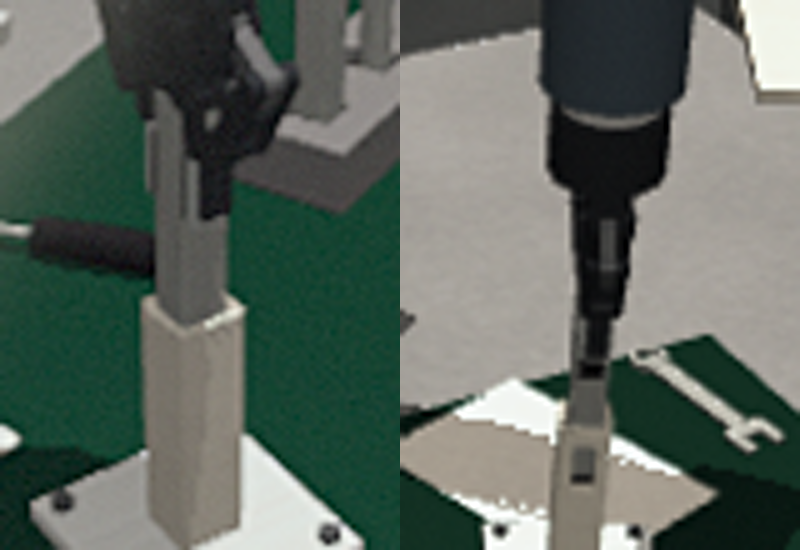

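View pics/w13.png

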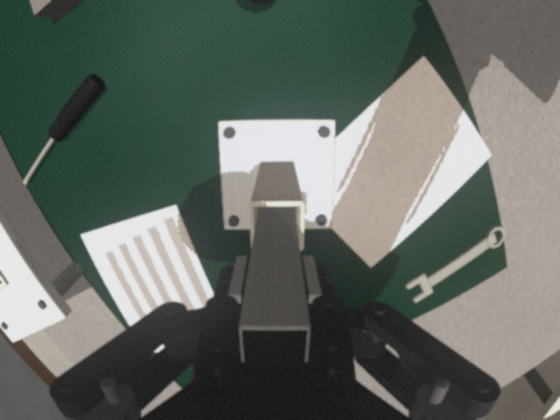

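```bash
python3 -m handwheel '[[-0.15,-0.05,-0.4,0],[0,0,-0.5,0]]' >/dev/null;python3 st.py; python3 -m handwheel '[[0,0,-0.5,0],[0,0,-0.5,0]]' >/dev/null;python3 st.py
```

```text
[0.4877 0.1857 0.1915] w 0.0231 F [-0.6 -0.7 -2.9] toolz [ 0.0153  0.0102 -0.9998] row3 [-0.0162 -0.0088 -0.9998] yaw -27.72
29.1 j [ 0.6652  0.2027 -0.062   0.0015 -1.2877 -1.1494] dq [ 0.001  0.023 -0.081  0.003  0.105  0.001]
[0.4877 0.1857 0.1805] w 0.0233 F [-0.4  0.3 -2.3] toolz [ 0.0152  0.0101 -0.9998] row3 [-0.016  -0.0087 -0.9998] yaw -27.72
29.35 j [ 0.6652  0.2087 -0.083   0.0015 -1.261  -1.1494] dq [ 0.001  0.024 -0.082 -0.001  0.105  0.001]
```

```bash
python3 -m handwheel '[[0,0,-0.5,0],[0,0,-0.5,0]]' >/dev/null;python3 st.py; python3 -m handwheel '[[0,0,-0.5,0],[0,0,-0.4,0],[0,0,0,0]]' >/dev/null;python3 st.py;python3 - <<'E'
from h import *
s=save('side','s14.png');c=save('scene','c14.png')
f=lambda i,k:cv2.resize(i[:,:,::-1],None,fx=k,fy=k,interpolation=cv2.INTER_CUBIC)
cv2.imwrite('pics/z21.png',np.hstack([f(s[190:280,235:305],6)[:540],f(c[130:220,300:350],6)[:540]]))
E
```

```text
[0.4877 0.1858 0.1697] w 0.023 F [ 0.1 -0.2 -3.2] toolz [ 0.0151  0.01   -0.9998] row3 [-0.0159 -0.0087 -0.9998] yaw -27.72
29.6 j [ 0.6653  0.215  -0.1032  0.0015 -1.2345 -1.1495] dq [-0.001  0.026 -0.081 -0.001  0.106  0.001]
[0.4876 0.1857 0.1595] w 0.0233 F [ 0.4 -0.9 -2.2] toolz [ 0.0144  0.0097 -0.9998] row3 [-0.0153 -0.0082 -0.9998] yaw -27.72
29.98 j [ 0.6653  0.2216 -0.1215  0.0013 -1.2104 -1.1495] dq [ 0.001 -0.001  0.006  0.003  0.003  0.001]
```

View pics/z21.png

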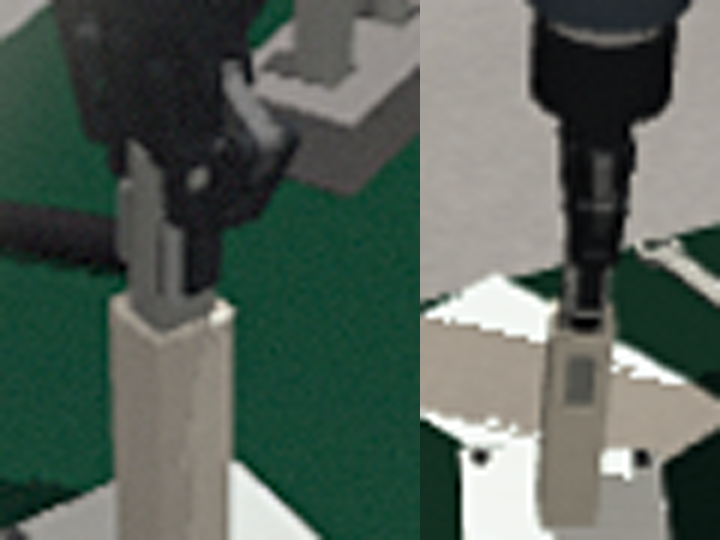

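```bash
python3 -m handwheel '[[0,0,-0.3,0],[0,0,-0.3,0],[0,0,0,0]]' >/dev/null;python3 st.py; python3 -m handwheel '[[0,0,-0.3,0],[0,0,0,0]]' >/dev/null;python3 st.py;python3 - <<'E'
from h import *
s=save('side','s15.png');c=save('scene','c15.png')
f=lambda i,k:cv2.resize(i[:,:,::-1],None,fx=k,fy=k,interpolation=cv2.INTER_CUBIC)
cv2.imwrite('pics/z22.png',np.hstack([f(s[200:260,240:300],9)[:540],f(c[150:200,310:340],9)[:450]][:1]));cv2.imwrite('pics/z23.png',f(c[150:210,300:360],9))
E
```

```text
[0.4878 0.1857 0.1539] w 0.0233 F [-0.7  0.5 -3. ] toolz [ 0.0154  0.01   -0.9998] row3 [-0.016  -0.009  -0.9998] yaw -27.72
30.45 j [ 0.6652  0.2251 -0.132   0.0017 -1.1954 -1.1495] dq [ 0.001 -0.001  0.003  0.003 -0.005 -0.001]
[0.4878 0.1857 0.1506] w 0.0234 F [-0.4 -1.  -2.4] toolz [ 0.0154  0.0099 -0.9998] row3 [-0.0159 -0.009  -0.9998] yaw -27.72
30.7 j [ 0.6651  0.2273 -0.1377  0.0018 -1.1875 -1.1496] dq [-0.002 -0.003  0.007  0.006 -0.005  0.001]
```

View pics/z22.png

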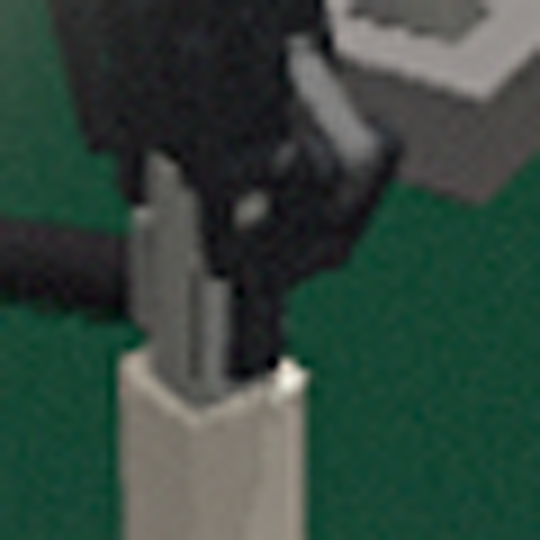

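View pics/z23.png

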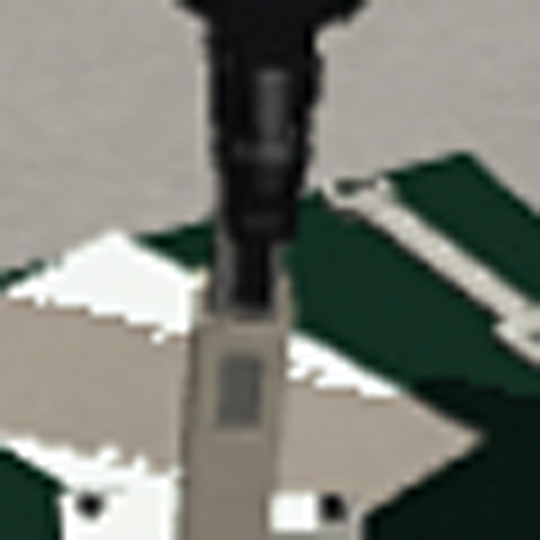

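```bash
python3 -m handwheel '[[0,0,-0.2,0],[0,0,0,0]]' >/dev/null;python3 st.py; python3 -m handwheel '[[0,0,0,0],[0,0,0,0],[0,0,0,0],[0,0,0,0]]' 6;python3 st.py;python3 - <<'E'
from h import *
s=save('side','s16.png');c=save('scene','c16.png');save('wrist','w16.png')
f=lambda i,k:cv2.resize(i[:,:,::-1],None,fx=k,fy=k,interpolation=cv2.INTER_CUBIC)
cv2.imwrite('pics/z24.png',f(s[200:260,240:300],9));cv2.imwrite('pics/z25.png',f(c[150:210,300:360],9))
E
```

```text
[0.4879 0.1856 0.1489] w 0.0231 F [-0.9 -0.8 -2.9] toolz [ 0.0157  0.0099 -0.9998] row3 [-0.0161 -0.0093 -0.9998] yaw -27.71
31.05 j [ 0.6651  0.2285 -0.1411  0.0021 -1.1828 -1.1495] dq [ 0.    -0.002  0.004  0.003 -0.005 -0.001]
time_s: 31.55
tcp_pos: [0.4895, 0.1864, 0.1507]
eef_rot: [0.012, -0.517, 0.856, -0.0]
force: [0.7, -0.5, -0.0]
width: 0.06
[0.4895 0.1864 0.1507] w 0.06 F [ 0.7 -0.5 -0. ] toolz [ 0.0201  0.0119 -0.9997] row3 [-0.0199 -0.0123 -0.9997] yaw -27.69
31.55 j [ 0.6652  0.2273 -0.1383  0.0033 -1.182  -1.1496] dq [-0.001 -0.     0.004  0.003 -0.     0.001]
```

View pics/z24.png

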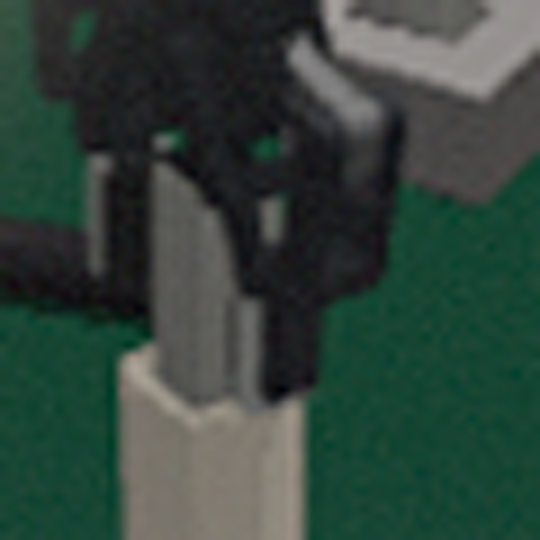

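View pics/z25.png

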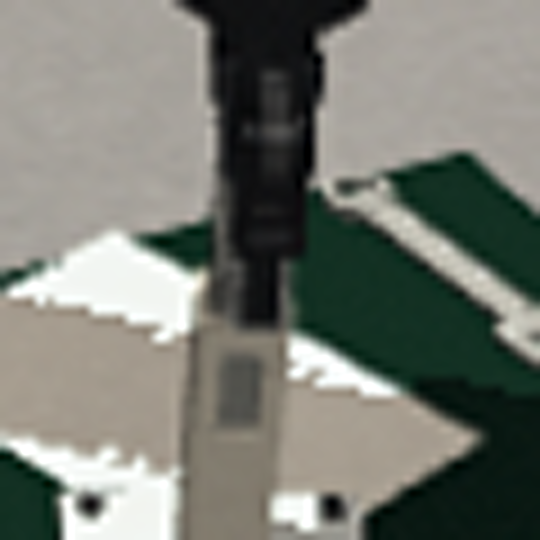

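View pics/w16.png

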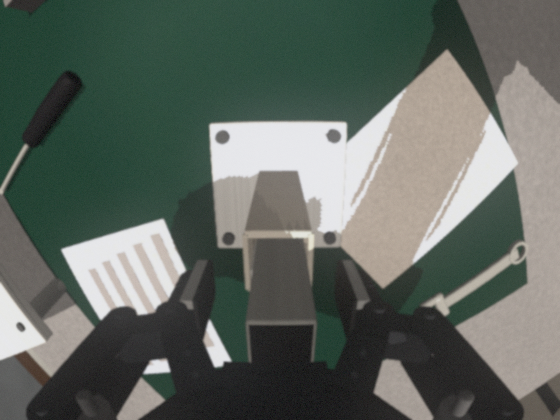

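```bash
python3 - <<'E'
from h import *
m,R,t=model('wrist');np.savez('w16.npz',R=R,t=t)
E
python3 -m handwheel '[[-0.1,0,0.9,0],[0,0,0.9,0],[0,0,0.9,0],[0,0,0.9,0],[0,0,0,0]]' >/dev/null;python3 st.py;python3 - <<'E'
from h import *
im=save('wrist','w17.png');m,R,t=model('wrist');np.savez('w17.npz',R=R,t=t)
f=lambda i,k:cv2.resize(i[:,:,::-1],None,fx=k,fy=k,interpolation=cv2.INTER_CUBIC)
cv2.imwrite('pics/z26.png',f(im[230:330,230:330],6)); a=cv2.imread('pics/w16.png')[:,:,::-1]
cv2.imwrite('pics/z27.png',f(a[280:380,230:330],6))
E
```

```text
[0.4888 0.1865 0.1902] w 0.06 F [-0.7  0.1  0.6] toolz [ 0.0216  0.0126 -0.9997] row3 [-0.0212 -0.0132 -0.9997] yaw -27.68
32.33 j [ 0.6666  0.2013 -0.0684  0.0036 -1.2764 -1.1506] dq [ 0.     0.004 -0.011 -0.009 -0.002  0.   ]
```

View pics/z26.png

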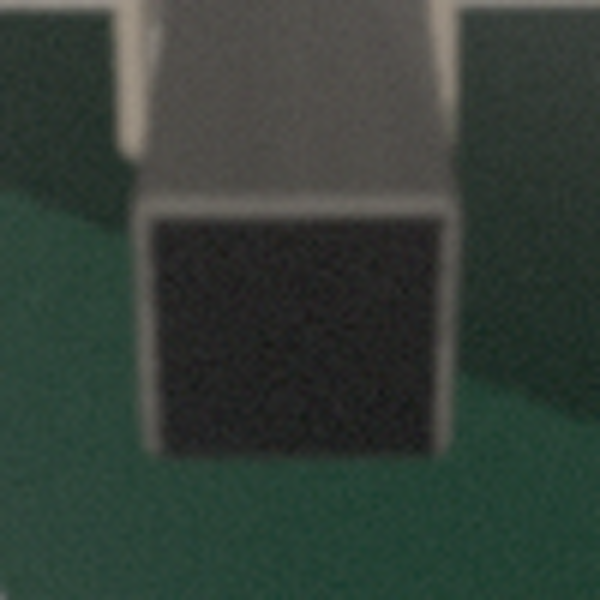

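View pics/z27.png

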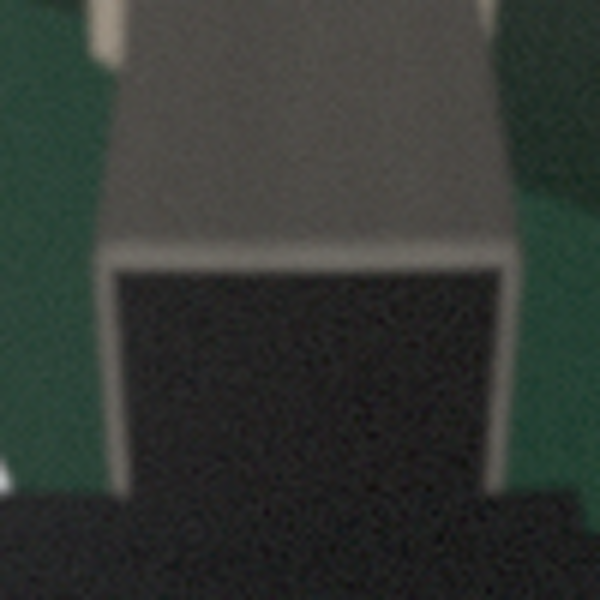

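View pics/w17.png

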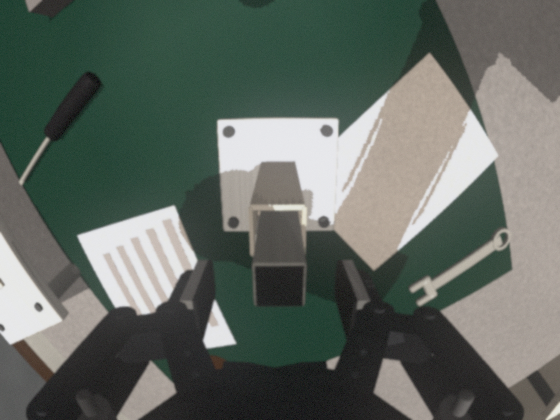

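Run:
```python
from h import *
from scipy.optimize import least_squares
c2=Cam('wrist','w17.npz');c1=Cam('wrist','w16.npz')
P2=[crop(*p,230,230,6) for p in [(132,200),(462,200),(450,455),(143,455)]]
P1=[crop(*p,230,280,6) for p in [(95,243),(520,243)]]
def corners(x,y,z,yaw,h=.012):
    c,s=np.cos(yaw),np.sin(yaw)
    return [np.array((x+c*a-s*b,y+s*a+c*b,z)) for a,b in [(h,-h),(-h,-h),(-h,h),(h,h)]]
def res(p): return np.concatenate([c.proj(X)-q for c,P in ((c2,P2),(c1,P1)) for X,q in zip(corners(*p),P)])
s=least_squares(res,[.487,.186,.2,-.5]);print(s.x,np.degrees(s.x[3]),np.round(res(s.x),1))
```

```text
[ 0.48454989  0.18617338  0.20651147 -0.47564899] -27.252679880826157 [-0.2  0.2 -0.4  0.  -0.4  1.   0.1  1.1 -0.2 -0.7  0.8 -0.9]
```

```bash
python3 -m handwheel '[[-0.4,0,-0.5,0.3],[0,0,0,0]]' >/dev/null;python3 st.py; python3 -m handwheel '[[0,0,0,0],[0,0,0,0],[0,0,0,0],[0,0,0,0]]' 0;python3 st.py
```

```text
[0.4837 0.1862 0.1833] w 0.0597 F [ 0.1 -0.1  0.1] toolz [ 0.019   0.0117 -0.9998] row3 [-0.0191 -0.0115 -0.9998] yaw -27.37
32.62 j [ 0.6719  0.1973 -0.0908  0.0028 -1.2606 -1.1504] dq [-0.001  0.003  0.011  0.006  0.001  0.   ]
time_s: 33.12
tcp_pos: [0.4846, 0.1856, 0.1834]
eef_rot: [0.011, -0.52, 0.854, -0.001]
force: [0.3, -0.6, 0.3]
width: 0.0234
[0.4846 0.1856 0.1834] w 0.0234 F [ 0.3 -0.6  0.3] toolz [ 0.0205  0.0101 -0.9997] row3 [-0.0184 -0.0135 -0.9997] yaw -27.37
33.12 j [ 0.6713  0.1978 -0.0908  0.0051 -1.2598 -1.1504] dq [-0.     0.    -0.001  0.    -0.001 -0.001]
```

Gripped by the top. Push down in small steps.

```bash
for i in 1 2 3; do python3 -m handwheel '[[0,0,-0.4,0],[0,0,-0.4,0]]' >/dev/null;python3 st.py|head -1;done
```

```text
[0.485  0.186  0.1774] w 0.0231 F [-2.7 -0.1  9.3] toolz [ 0.0229  0.0116 -0.9997] row3 [-0.0208 -0.0151 -0.9997] yaw -27.34
[0.4852 0.186  0.1727] w 0.0226 F [-4.1 -1.  13.1] toolz [ 0.0257  0.0125 -0.9996] row3 [-0.0229 -0.0172 -0.9996] yaw -27.28
[0.4854 0.1859 0.1688] w 0.0232 F [-3.5 -1.5 13.4] toolz [ 0.0289  0.0135 -0.9995] row3 [-0.0252 -0.0196 -0.9995] yaw -27.23
```

```bash
for i in 1 2 3; do python3 -m handwheel '[[0.12,0.04,-0.5,0],[0.12,0.04,-0.5,0]]' >/dev/null;python3 st.py|head -1;done
```

```text
[0.4858 0.1861 0.1606] w 0.0227 F [-4.6 -2.3  9.2] toolz [ 0.0265  0.013  -0.9996] row3 [-0.0237 -0.0176 -0.9996] yaw -27.21
[0.486  0.1862 0.1517] w 0.0227 F [-3.3 -1.8  4.9] toolz [ 0.0233  0.0119 -0.9997] row3 [-0.0213 -0.0153 -0.9997] yaw -27.19
[0.4884 0.1863 0.1488] w 0.0231 F [-24.2  -5.3  47.8] toolz [ 0.0272  0.0115 -0.9996] row3 [-0.0226 -0.019  -0.9996] yaw -27.08
```

```bash
python3 -m handwheel '[[0,0,0.05,0],[0,0,0,0]]' >/dev/null;python3 st.py|head -1
python3 - <<'E'
from h import *
s=save('side','s18.png');c=save('scene','c18.png');save('wrist','w18.png')
f=lambda i,k:cv2.resize(i[:,:,::-1],None,fx=k,fy=k,interpolation=cv2.INTER_CUBIC)
cv2.imwrite('pics/z28.png',f(s[200:260,240:300],9));cv2.imwrite('pics/z29.png',f(c[150:210,300:360],9))
E
```

```text
[0.4865 0.186  0.1491] w 0.0231 F [ 0.4 -1.2 -0.7] toolz [ 0.0243  0.0116 -0.9996] row3 [-0.0214 -0.0164 -0.9996] yaw -27.1
```

View pics/z28.png

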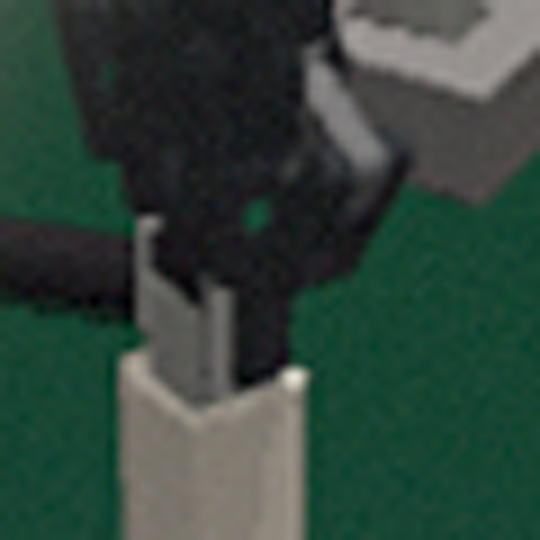

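View pics/z29.png

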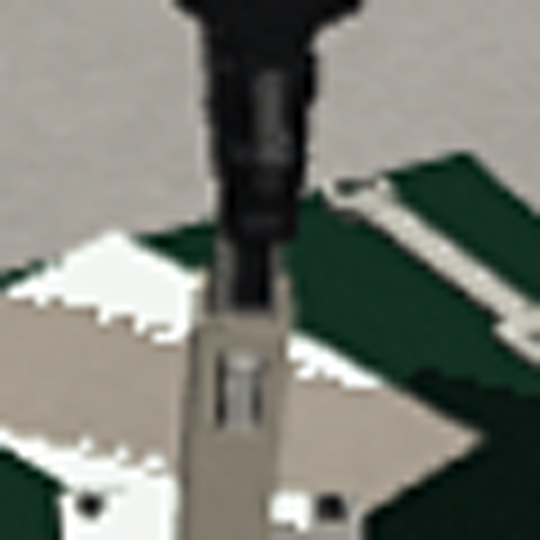

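View pics/w18.png

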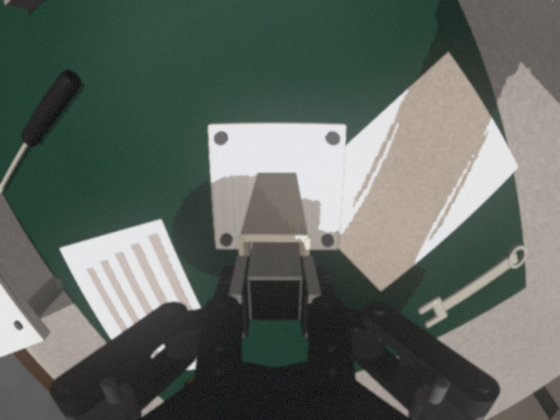

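```bash
python3 -m handwheel '[[0,0,0,0],[0,0,0,0],[0,0,0,0],[0,0,0,0]]' 6 >/dev/null;python3 st.py|head -1
python3 - <<'E'
from h import *
save('wrist','w19.png');m,R,t=model('wrist');np.savez('w19.npz',R=R,t=t)
E
python3 -m handwheel '[[0,0,1.5,0],[0,0,2,0],[0,0,2,0],[0,0,0,0]]' >/dev/null;python3 st.py|head -1
python3 - <<'E'
from h import *
im=save('wrist','w20.png');m,R,t=model('wrist');np.savez('w20.npz',R=R,t=t)
f=lambda i,k:cv2.resize(i[:,:,::-1],None,fx=k,fy=k,interpolation=cv2.INTER_CUBIC)
cv2.imwrite('pics/z30.png',f(im[200:300,230:330],6))
a=cv2.imread('pics/w19.png')[:,:,::-1];cv2.imwrite('pics/z31.png',f(a[220:320,230:330],6))
s=save('side','s20.png');c=save('scene','c20.png')
cv2.imwrite('pics/z32.png',np.hstack([f(s[200:270,240:300],7),f(c[150:220,300:350],7)]))
E
```

```text
[0.4878 0.1866 0.1489] w 0.06 F [ 0.3 -0.1  0.1] toolz [ 0.0257  0.0119 -0.9996] row3 [-0.0223 -0.0175 -0.9996] yaw -27.09
[0.4885 0.1867 0.209 ] w 0.0599 F [ 0.2  0.2 -1.2] toolz [ 0.0287  0.0129 -0.9995] row3 [-0.0245 -0.0197 -0.9995] yaw -27.08
```

View pics/z30.png

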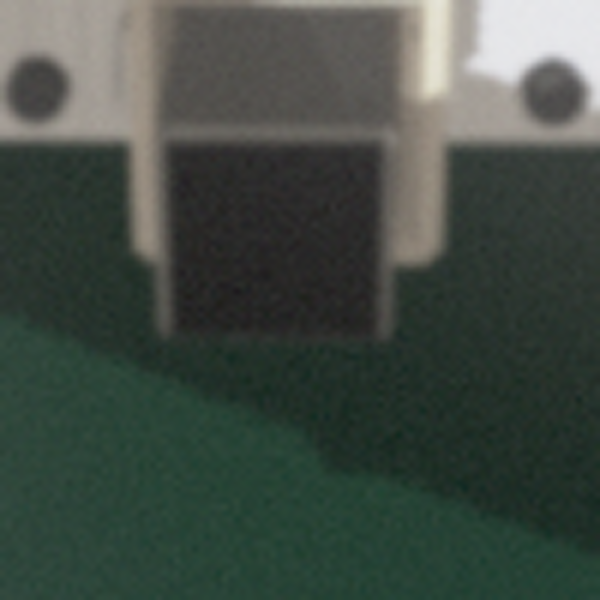

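View pics/z31.png

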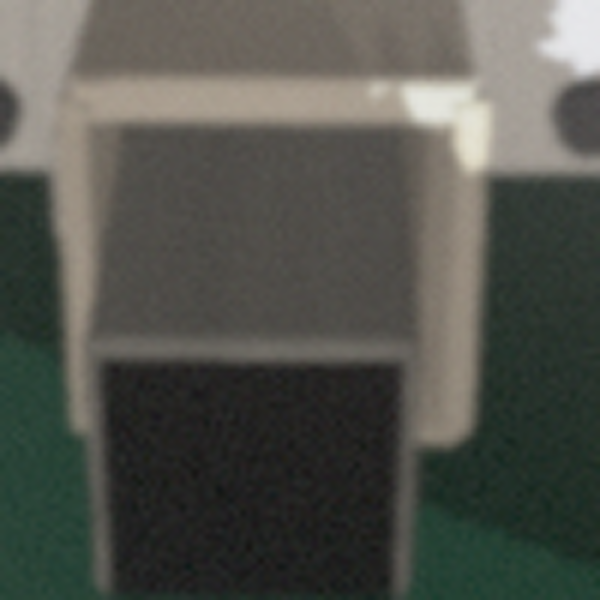

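View pics/z32.png

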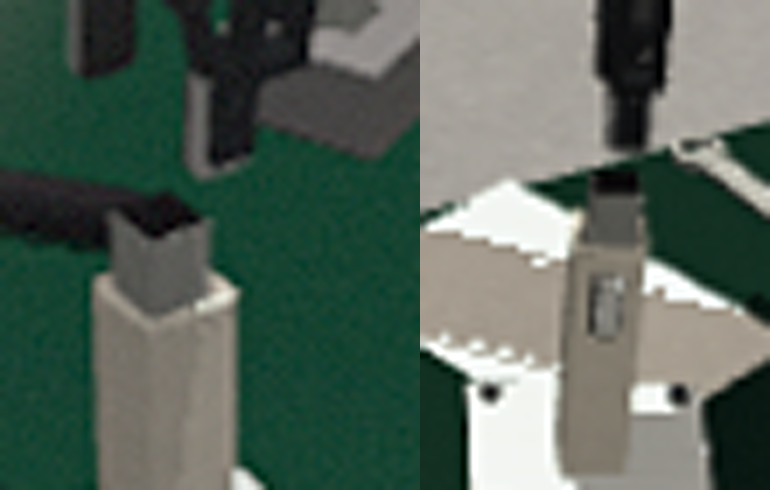

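Run:
```python
from h import *
from scipy.optimize import least_squares
c2=Cam('wrist','w20.npz');c1=Cam('wrist','w19.npz')
P2=[crop(*p,230,200,6) for p in [(160,128),(397,128),(392,338),(160,338)]]
P1=[crop(*p,230,220,6) for p in [(91,340),(418,340)]]
def corners(x,y,z,yaw,h=.012):
    c,s=np.cos(yaw),np.sin(yaw)
    return [np.array((x+c*a-s*b,y+s*a+c*b,z)) for a,b in [(h,-h),(-h,-h),(-h,h),(h,h)]]
def res(p): return np.concatenate([c.proj(X)-q for c,P in ((c2,P2),(c1,P1)) for X,q in zip(corners(*p),P)])
s=least_squares(res,[.487,.186,.17,-.5]);print(s.x,np.degrees(s.x[3]),np.round(res(s.x),1))
# mouth near-edge height for comparison, 34 mm outer, from w19
c=Cam('wrist','w19.npz');print(env.sense()['time_s'])
```

```text
[ 0.48691451  0.18694254  0.1723832  -0.46276327] -26.514382192261277 [-1.5  0.7 -0.1  0.6  0.1  1.5 -0.1  1.5 -0.5 -1.5  1.7 -1.5]
36.225
```

```bash
python3 -m handwheel '[[0,0,3,0],[0,0,3,0],[0,0,3,0],[0,0,0,0]]' >/dev/null;python3 st.py|head -1
python3 - <<'E'
from h import *
c=save('scene','c21.png');cv2.imwrite('pics/z33.png',cv2.resize(c[160:300,170:400,::-1],None,fx=3.4,fy=3.4,interpolation=cv2.INTER_CUBIC))
E
```

```text
[0.4851 0.185  0.2947] w 0.0602 F [ 0.2 -0.3 -1.2] toolz [ 0.0168  0.0061 -0.9998] row3 [-0.0131 -0.0122 -0.9998] yaw -27.09
```

View pics/z33.png

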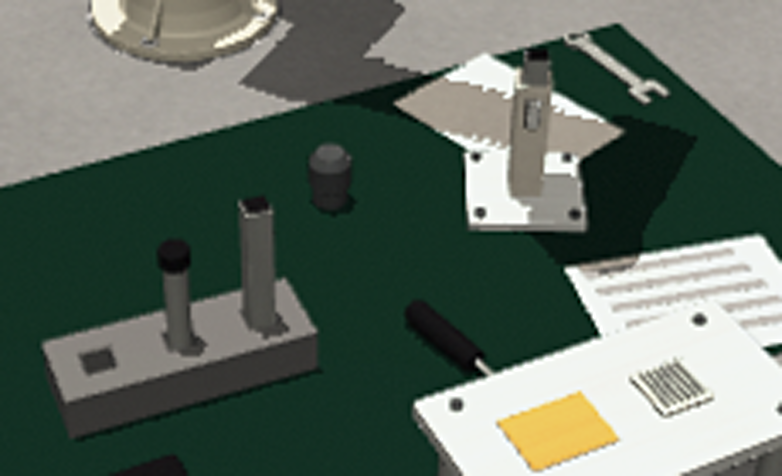

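The picture shows the post home in the column with its button bright in the window at about (533,115). The other two posts still stand in the rack, and the arm is clear of everything.

```bash
python3 -c "
from h import *
print(env.hand_in(), env.sense()['time_s'])"
```

```text
the job is handed in; nothing more can be done
the job is handed in; nothing more can be done
```

The post is home in the stand's column and its button shows in the window. I handed the job in at about 37 s on the clock.

**What I did:** I took the button post from the end well, with the button pinched flush, and started it into the column with the button on the window side. I let go when the post's underside was about 33 mm above the bore's floor. I checked that the column held it, took it again by its top, pushed it to the floor and released it.

**What went wrong on the way:**
- **Tilt:** the tool picked up an unplanned tilt of several degrees, and the post jammed about 45 mm into the column at roughly 29 N. I pushed sideways against the bore until the tool stood upright again, and the post then went in freely.
- **Push force:** pushing home took up to about 13 N on the readings, more than the 5 to 9 N stated. Contact with the floor read about 48 N at the wrist.

**Last checks:**
- The button shows as a bright bar in the window.
- The post went down 34 to 35 mm on the final push.
- The wrist camera put the top at 172 mm above the table, against 174 mm expected. Its fit was loose (errors up to about 1.7 pixels), and it had read about 2 mm low before the push too.
- The other two posts, the driver, the spanner and the lens barrel look unmoved in the last picture. The dish and the bottle were outside that crop, so I did not check them at the end.

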